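# Make the heated chip press safe, open it and unload the chips

## Robot

A 7-joint arm with a two-finger parallel gripper is mounted at the origin on a cart in front of the work surface, level with it; the furniture and walls round the work are solid. World frame = base frame: x ahead of the robot, y to its left, z up, the work surface at z = 0. Lengths are in m, angles in rad, forces in N, time in s.
With the tool pointing down it reaches from about 0.4 to 0.85 m from the base axis. Payload 4.5 kg.
Tool frame: the origin (TCP) lies at the very end of the fingers, on their centre line; the grasp point (between the pads) lies 19 mm behind it; z points along the fingers, y is the line along which they close (so a half turn about z gives the same grasp; the last joint's range is limited). The gripper opens to 88 mm and grips with 3 to 60 N. Pads are 18 mm wide; open, the fingers measure 123 mm over their backs; the gripper's body (75 mm by 187 mm) begins 45 mm behind the grasp point.
Start: joints at [-1.232, 0.689, -0.195, 1.565, 0.157, 0.902, -0.215], TCP at [0.188, 0.596, 0.239] pointing down, gripper open.
Joint ranges: [-3.01, 3.01], [-0.46, 2.08], [-1.47, 1.51], [0.13, 2.56], [-1, 4.14], [0.04, 2.09], [-2.66, 2.66]. Speed limits (rad/s): [2.57, 2.57, 3.14, 3.14, 3.14, 3.14, 3.14].

## Interface

Orientations are given as a unit quaternion [x, y, z, w].
In Python, from plant import r, optics gives the robot as it stands.
- The arm moves only by the tool servo_tool, never from a script. Its arguments are lists of equal length, an entry for each row: "translation": the shift along the tool's x, y, z in m, a list of three; "turn": the turn, a rotation vector about the tool's x, y, z in rad, a list of three. In form: {"translation": [[dx, dy, dz], ...], "turn": [[rx, ry, rz], ...]}. A call has 1 to 10 rows; each row shifts and turns the commanded pose from where the row before left it, along the tool's axes as they then stand; what a row does not reach is not made up. A row lasts 1/8 s, in which the tool goes at most 62.5 mm and 10.7 degrees, less where a joint would pass 70% of its speed; a pose out of reach is approached as far as the arm can. A call is refused whole if a number of a shift passes 0.0625 or a number of a turn 0.188, either way. A call with a gripper value outside its range is refused whole. "grip" is the opening, from 0 (shut) to 1 (fully open), set as the call begins (left out, the last holds). The fingers move at their own pace and stop on an object; "grip_force" is the grip in N (left out, the last holds). Time passes only in rows, so rows that do not move let the fingers close. It gives the time, the measured TCP pose, the force, the opening and the grip force at its end, in the units of the state.
- r.get_state(): the state, without advancing time (a new reading comes with each control period).
- optics.snapshot(name): name is "scene" or "top" or "wrist"; returns a dict with "img" (400x640x3 uint8, red, green, blue), "z_map" (400x640 float32, m along the optical axis (not along the pixel's ray), 0 where there is no reading), "mtx" (3x3 intrinsics, pixels), "k1" (the pictures are not rectified: a ray, as slopes to the right and down, at radius r is drawn at 1 + k1 r^2 times it, then the intrinsics apply), "R" (3x3) and "t" (3): a world point X has camera coordinates R X + t. Camera axes: x right, y down, z forward; pixel columns grow to the right and rows downward; lengths in m; the calibration is good to about 2 mm. A picture is of the moment at which its call begins.
- r.finish_job(): hands the job in; it is judged then, once.
The state is a dict: "clock": time; "q": joint angles; "qd": joint speeds; "joint_torque": joint torques, N m; "tool_pos": TCP position; "eef_rot": TCP orientation; "contact_force": force on the tool from outside, world axes, zero at the start; "moment": the same for the moment, N m; "opening": opening from 0.0 (shut) to 1.0 (fully open); "finger_force": force on a finger pad.
Only numpy, scipy, OpenCV 4.12 (cv2) and the standard library are available. Lean on these libraries where they do the work, as an engineer would, in place of code of your own. Each camera call takes 0.05 s, during which the arm holds its last target. There are 200 camera calls.

## Task

Switch the heated chip press off at its isolator, swinging the handle round until its padlock hole lines up with the hole in the hasp, and only then pull the R-clip out of the stud that holds the press lid down. Swing the lid right up, lay every chip from the press flat on the floor of the cooling tray, side by side and none on top of another, then close the lid fully again; the R-clip must end up in the round steel dish. The isolator must still be at off with its holes in line at the end; leave the tape roll and the black tube stand as they are.

Things in the scene. Friction and masses are not known exactly. Their poses are not given: they have to be found in the camera images.
- press: Heated chip press, fixed: white base 150 x 246 x 52 mm (its x, y, z), dark hot plate on top, surface at z = 58 mm. Origin: centre of the underside; -x is the front (with the stud), +x the hinge side. Two to four chips lie on the plate at about x = 10 mm, y = -90, -30, +30 or +90 mm, long sides along the press's x. The closed lid covers them (lid top at z = 79 mm)
- press_lid (a joint): Hinge of the press lid, rad: 0 closed, 1.57 upright, 1.95 fully open. Its axis lies along the press's y at x = +66, z = 75 mm in the press's frame; opening lifts the front edge up and over to +x. Stiff friction hinge: the lid stays where it is left, 3 to 6 N at the handle moves it. The R-clip in the stud keeps it shut. Upright, its tongue reaches 225 mm above the bench
- lid_grip (a point): Middle of the lid's black bail handle: round bar 10 mm thick, 54 mm clear between its posts, along the press's y. Lid closed: 96 mm in front of the hinge axis, 70 mm to +y of the middle, 36 mm above the lid's top. Can be pinched from above (fingers closing along the press's x); it turns between the pads. Lid open: the bar is on the +x side of the lid plate, 31 mm clear, 10 mm below its upper edge
- stud_hole (a point): Centre of the 7.4 mm square cross hole in the steel stud, 83 mm above the bench; axes as the press's, the hole runs along its x. The stud is 16 mm thick, upright, 60 mm in front of the press's centre, top at 104 mm; the slotted tongue of the lid lies round it just under the hole
- clip: Steel R-clip, 5 mm wire, 86 x 29 mm, flat. Origin: on the straight leg's axis, at the stud's middle when fitted; x along that leg to its tip (+24 mm), y towards the bowed leg, z across the flat. Fitted, the straight leg is in the stud's hole, the sprung bowed leg hugs the stud, the eye (-x end) sticks out in front of the press. Pull along -x: 3 to 8 N over the first 15 mm; clear after 35 mm
- clip_eye (a point): Centre of the clip's eye: a ring of 28 mm outside diameter of 5 mm wire, at x = -46, y = +11.5 mm in the clip's frame; can be pinched across its outside along the clip's y. Fitted, it is 106 mm in front of the press's centre, 31 mm clear of the press's front face, 82 mm above the bench with nothing under it
- clip_mid (a point): Middle of the clip, at x = -14, y = +6 mm in the clip's frame (32 mm from the centre of the eye)
- isolator: Isolator box of the press, fixed to the bench: grey, 126 x 92 x 54 mm (x, y, z), rotary handle on its top. Origin: centre of the underside; -x is its front, where the hasp is. The handle's upright axis is at x = +15 mm, y = 0
- iso_handle (a joint): Turn of the isolator handle, rad: 0 = off, handle over the hasp, pointing to the box's -x; grows clockwise seen from above, about 1.57 = on, handle pointing to the box's +y. It can be turned 0.4 rad too far, to -0.4: off is no end stop. It stays where it is left (2 to 4 N at the grip)
- handle_grip (a point): Point on the handle's bar, 36 mm from the axis, 80 mm above the bench: a bar 12 mm thick and 24 mm high (68 to 92 mm above the bench), reaching 49 mm out from the axis; under it is the hub, 17 mm radius, to 72 mm. Axes turn with the handle: its -x points outwards from the axis along the bar
- handle_hole (a point): Centre of the 9 mm padlock hole in the steel tab at the handle's end, 62 mm from the axis
- hasp_hole (a point): Centre of the 9 mm padlock hole in the fixed steel hasp on the front of the box's top, 62 mm from the axis
- tray: Dark steel cooling tray, loose, about 0.5 kg, 190 x 146 x 14 mm outside (x, y, z), wall and floor 3 mm (inside 184 x 140 mm). Origin: centre of the underside. Four chips fit with their long sides along the tray's x, centred at x = +-42, y = +-30 mm
- dish: Round steel dish, loose, 120 mm across its rim and 18 mm high, wall and floor 3 mm, flat floor about 100 mm across. Origin: centre of the underside
- tape_roll: Roll of yellow tape lying flat, 81 mm across, 19 mm high, a bystander. Origin: centre of the underside
- tube_stand: Black open tube stand, 34 mm across, 92 mm high, a bystander. Origin: centre of the underside
- chip_0: Clear acrylic microfluidic chip on a glass slide, 34 x 76 x 11 mm (x, y, z), to be pinched across its 34 mm width. Slide 34 mm wide and 2 mm thick underneath, the block on it about 30 mm wide. Origin: centre of the underside, y along its length. Starts in the press's place at y = -90 mm; may be absent
- chip_0_mid (a point): Centre of chip_0, half way up its thickness
- chip_1: Clear acrylic microfluidic chip on a glass slide, 34 x 76 x 11 mm (x, y, z), to be pinched across its 34 mm width. Slide 34 mm wide and 2 mm thick underneath, the block on it about 30 mm wide. Origin: centre of the underside, y along its length. Starts in the press's place at y = -30 mm; may be absent
- chip_1_mid (a point): Centre of chip_1, half way up its thickness
- chip_2: Clear acrylic microfluidic chip on a glass slide, 34 x 76 x 11 mm (x, y, z), to be pinched across its 34 mm width. Slide 34 mm wide and 2 mm thick underneath, the block on it about 30 mm wide. Origin: centre of the underside, y along its length. Starts in the press's place at y = 30 mm; may be absent
- chip_2_mid (a point): Centre of chip_2, half way up its thickness
- chip_3: Clear acrylic microfluidic chip on a glass slide, 34 x 76 x 11 mm (x, y, z), to be pinched across its 34 mm width. Slide 34 mm wide and 2 mm thick underneath, the block on it about 30 mm wide. Origin: centre of the underside, y along its length. Starts in the press's place at y = 90 mm; may be absent
- chip_3_mid (a point): Centre of chip_3, half way up its thickness

How it is judged:
On the way, in this order (a step that is already met when the one before it is completed fails the run):
1. the isolator is off: the handle's padlock hole is within 4 mm of being over the hasp's hole (horizontal distance between handle_hole and hasp_hole below 0.004 m), for 0.2 s.
2. the R-clip is out of the stud (its origin more than 60 mm from the cross hole) (distance between clip and stud_hole above 0.06 m), for 0.1 s.
3. the lid is swung right up (beyond 1.4 rad) (value of joint press_lid above 1.4 rad), for 0.2 s.
4. every chip lies flat on the floor of the cooling tray (x of chip_0_mid in the frame of tray between -0.075 and 0.075 m and y of chip_0_mid in the frame of tray between -0.062 and 0.062 m and z of each of chip_0_mid, chip_1_mid, chip_2_mid, chip_3_mid in the frame of tray below 0.0125 m and angle between the z axis of each of chip_0, chip_1, chip_2, chip_3 and the z axis of tray, either way round below 0.12 rad and x of chip_1_mid in the frame of tray between -0.075 and 0.075 m and y of chip_1_mid in the frame of tray between -0.062 and 0.062 m and x of chip_2_mid in the frame of tray between -0.075 and 0.075 m and y of chip_2_mid in the frame of tray between -0.062 and 0.062 m and x of chip_3_mid in the frame of tray between -0.075 and 0.075 m and y of chip_3_mid in the frame of tray between -0.062 and 0.062 m), for 0.2 s.
At the end, for the whole second after the job is handed in: Isolator holes within 4 mm; lid below 0.06 rad; each chip flat on the tray floor (0.12 rad, either face up, none on another), its middle within 75 mm (x), 62 mm (y) of the tray middle; clip middle within 45 mm of the dish centre, under 35 mm high; chips and clip at rest (all of step 4 and horizontal distance between handle_hole and hasp_hole below 0.004 m and value of joint press_lid below 0.06 rad and horizontal distance between clip_mid and dish below 0.045 m and height (world z) of clip_mid below 0.035 m and linear speed of each of chip_0, chip_1, chip_2, chip_3, clip below 0.03 m/s); the robot touches nothing.
It fails at once if the tape roll is moved more than 30 mm (distance of tape_roll from where it was at the start of the episode above 0.03 m).
It fails at once if the tube stand is moved more than 30 mm or knocked over (distance of tube_stand from where it was at the start of the episode above 0.03 m or angle between tube_stand's own z axis and vertical above 0.6 rad).
Of chip_0, chip_1, chip_2, chip_3 only 2 to 4 are there at a start; the rules pass over those that are not, and their reading is None.
At some moment in a run one of tray, dish may be knocked a few centimetres aside while the robot is not near it.
Once in a run the grip may slacken for a moment while it holds something.
It also fails if it takes over 210 s, if anything falls off the work surface, if the arm or the gripper's body presses on something with over 40 N, if the wrist force passes 120 N, or if a joint passes its speed limit or range.

## Working session

There is one attempt and no reset: what is moved stays moved. The work goes in short steps, Python scripts to look and compute and a tool call to move; the robot and the scene stay as the last step left them, time stands still between calls to the robot, and variables do not carry over. Pictures are saved under pics/ and viewed, at most 14 in all, crops included, and the job is handed in when it is done.

Besides the shell and the picture viewer there is one more tool, called in YAML: its name, and indented under it one key for each argument. servo_tool: Moves the arm, as the interface text tells. Its arguments: {"type":"object","properties":{"translation":{"type":"array"},"turn":{"type":"array"},"grip":{"type":"number"},"grip_force":{"type":"number"}},"required":["translation","turn"]}

```bash
ls; mkdir -p pics; cat > h.py <<'E'
import numpy as np, cv2
from plant import r, optics
def snap(n):
    return optics.snapshot(n)
def ray(s,uv):
    m=s["mtx"]; d=np.array([(uv[0]-m[0,2])/m[0,0],(uv[1]-m[1,2])/m[1,1]])
    x=d.copy()
    for _ in range(20): x=d/(1+s["k1"]*(x@x))
    R=np.array(s["R"]);t=np.array(s["t"])
    return -R.T@t, R.T@np.array([x[0],x[1],1.])
def onz(s,uv,z):
    o,d=ray(s,uv); return o+d*(z-o[2])/d[2]
def depthpt(s,uv):
    o,d=ray(s,uv); return o+d*s["z_map"][int(uv[1]),int(uv[0])]
def cloud(s):
    H,W=s["z_map"].shape; m=s["mtx"]
    u,v=np.meshgrid(np.arange(W),np.arange(H))
    dx=(u-m[0,2])/m[0,0];dy=(v-m[1,2])/m[1,1];x,y=dx.copy(),dy.copy()
    for _ in range(20):
        f=1+s["k1"]*(x*x+y*y);x,y=dx/f,dy/f
    z=s["z_map"];P=np.stack([x*z,y*z,z],-1)
    P=(P-np.array(s["t"]))@np.array(s["R"]); P[z==0]=np.nan
    return P
def save(s,n,crop=None,k=1):
    im=s["img"][:,:,::-1]
    if crop: im=im[crop[1]:crop[3],crop[0]:crop[2]]
    if k!=1: im=cv2.resize(im,None,fx=k,fy=k,interpolation=cv2.INTER_CUBIC)
    cv2.imwrite("pics/"+n,im)
E
python3 - <<'E'
from h import *
for n in("top","scene"):
    s=snap(n); save(s,n+"1.png",k=1.25); np.savez(n+"1.npz",**s)
    print(n,s["mtx"],s["k1"],-np.array(s["R"]).T@s["t"])
print(r.get_state())
E
```

```text
pics
top [[439.97962341   0.         321.6754342 ]
 [  0.         439.97962341 194.61587524]
 [  0.           0.           1.        ]] -0.08952038517938987 [ 0.43692292 -0.00366258  1.31404696]
scene [[456.91977072   0.         315.32988095]
 [  0.         456.91977072 195.63003621]
 [  0.           0.           1.        ]] -0.10338933521152292 [ 0.04116825 -0.58557108  0.66079082]
{'clock': 0.1, 'q': array([-1.23218386,  0.68990801, -0.19450535,  1.56621762,  0.15729654,
        0.90251778, -0.21511636]), 'qd': array([-2.22994718e-04, -3.26691588e-03, -5.08491745e-04, -4.46833782e-03,
        5.92065037e-06,  2.89925935e-04, -2.32857077e-03]), 'joint_torque': array([-2.50158620e-03, -5.28494060e+01, -1.27131812e+00, -1.53836185e+01,
       -5.25639730e-02,  1.96614041e-03,  4.32014497e-05]), 'tool_pos': array([0.18745139, 0.59563567, 0.23799091]), 'eef_rot': array([ 1.51795274e-01,  9.88411607e-01, -8.28329204e-04, -6.20785219e-05]), 'contact_force': array([0.15721157, 0.13021727, 0.57175069]), 'moment': array([0.01487446, 0.01250227, 0.01342013]), 'finger_force': 0.0, 'opening': 0.9978070374309361}
```

View pics/top1.png

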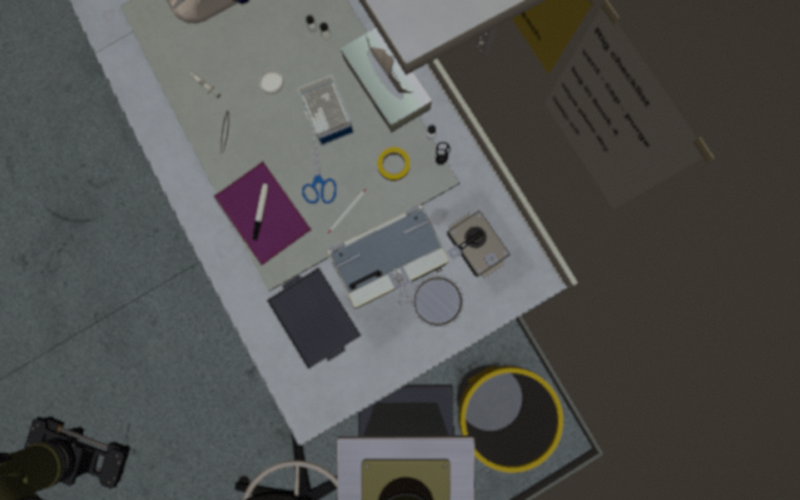

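View pics/scene1.png

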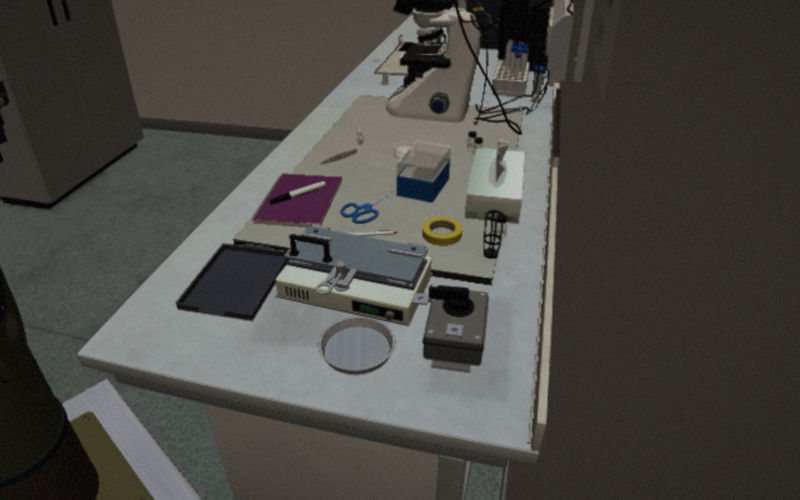

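```bash
python3 - <<'E'
from h import *
s=dict(np.load("top1.npz")); P=cloud(s); Z=P[...,2]
im=s["img"]
def rect(mask,name):
    cs,_=cv2.findContours(mask.astype(np.uint8),cv2.RETR_EXTERNAL,cv2.CHAIN_APPROX_NONE)
    for c in cs:
        if cv2.contourArea(c)<60: continue
        c0=c[:,0,:]; X=np.array([P[v,u,:2] for u,v in c0],np.float32); X=X[~np.isnan(X[:,0])]
        a=np.array(P[mask&(cv2.drawContours(np.zeros(mask.shape,np.uint8),[c],-1,1,-1)>0)])
        print(name,"px",c0.mean(0).round(),"rect",[np.round(q,4) for q in cv2.minAreaRect(X)],"z",np.nanmedian(a[:,2]).round(4))
reg=np.zeros(Z.shape,bool); reg[100:310,200:430]=1
print("bench z",np.nanmedian(Z[300:320,240:300]))
rect(reg&(Z>.070)&(Z<.09),"z70-90")
rect(reg&(Z>.045)&(Z<.065),"z45-65")
rect(reg&(Z>.095),"z>95")
hsv=cv2.cvtColor(im,cv2.COLOR_RGB2HSV)
rect(reg&(hsv[...,2]<75)&(Z<.03),"tray")
rect(reg&(Z>.006)&(Z<.03),"low")
# crop enlarged
save(s,"topc.png",(200,150,430,310),3.4)
E
```

```text
bench z -0.0007904537978454317
z70-90 px [377. 192.] rect [array([ 0.6023, -0.1504]), array([0.0322, 0.0618]), np.float64(44.8158)] z 0.0788
z70-90 px [310. 205.] rect [array([0.552 , 0.0301]), array([0.192 , 0.2365]), np.float64(26.3119)] z 0.0783
z70-90 px [408. 133.] rect [array([ 0.7741, -0.2449]), array([0.229 , 0.0045]), np.float64(30.468)] z 0.0804
z45-65 px [296. 233.] rect [array([0.4908, 0.0799]), array([0.0406, 0.1031]), np.float64(22.99)] z 0.0508
z45-65 px [341. 210.] rect [array([ 0.5536, -0.0496]), array([0.0374, 0.102 ]), np.float64(27.2278)] z 0.0507
z45-65 px [300. 183.] rect [array([0.6354, 0.07  ]), array([0.0113, 0.1591]), np.float64(25.681)] z 0.0503
z45-65 px [379. 194.] rect [array([ 0.5942, -0.1597]), array([0.1258, 0.1202]), np.float64(33.6306)] z 0.0534
z45-65 px [208. 169.] rect [array([0.6782, 0.3421]), array([0.0143, 0.134 ]), np.float64(81.6396)] z 0.0484
z45-65 px [406. 139.] rect [array([ 0.7652, -0.2421]), array([0.2844, 0.0186]), np.float64(30.5684)] z 0.0583
z>95 px [291. 223.] rect [array([0.5151, 0.0895]), array([0.0102, 0.0728]), np.float64(26.2
[... 707 characters left out ...]
0.4708]), array([0.2115, 0.0182]), np.float64(28.9326)] z -0.7775
tray px [250. 254.] rect [array([0.4324, 0.2187]), array([0.2113, 0.1438]), np.float64(32.7753)] z 0.0023
tray px [402. 144.] rect [array([ 0.761 , -0.2366]), array([0.3174, 0.0037]), np.float64(30.2509)] z 0.0175
low px [350. 241.] rect [array([ 0.4687, -0.0761]), array([0.1204, 0.1205]), np.float64(63.1048)] z 0.0139
low px [220. 168.] rect [array([0.6879, 0.305 ]), array([0.063 , 0.0792]), np.float64(81.3583)] z 0.0285
low px [402. 143.] rect [array([ 0.7606, -0.2359]), array([0.3174, 0.0054]), np.float64(30.4779)] z 0.017
low px [249. 176.] rect [array([0.6162, 0.1173]), array([0.5966, 0.5094]), np.float64(2.4218)] z 0.017
```

View pics/topc.png

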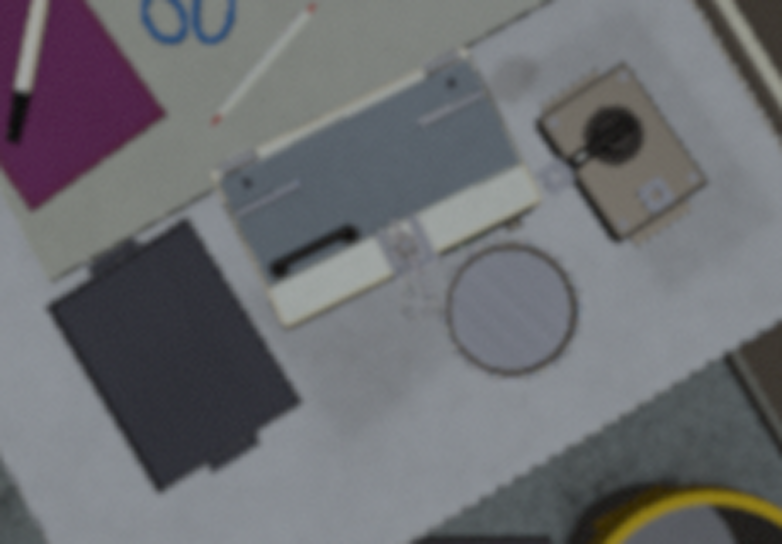

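servo_tool:
  translation:
    - [-0.042,-0.041,-0.005]
    - [-0.042,-0.041,-0.005]
    - [-0.042,-0.041,-0.005]
    - [-0.042,-0.041,-0.005]
    - [-0.042,-0.041,-0.005]
    - [-0.042,-0.041,-0.005]
    - [-0.042,-0.041,-0.005]
    - [-0.042,-0.041,-0.005]
    - [-0.042,-0.041,-0.005]
    - [-0.042,-0.041,-0.005]
  turn:
    - [0,0,0]
    - [0,0,0]
    - [0,0,0]
    - [0,0,0]
    - [0,0,0]
    - [0,0,0]
    - [0,0,0]
    - [0,0,0]
    - [0,0,0]
    - [0,0,0]

```text
clock: 1.35
tool_pos: [0.4657, 0.0773, 0.2888]
eef_rot: [0.152, 0.988, 0.0, -0.0]
contact_force: [1.2, -0.0, 0.2]
opening: 0.999
finger_force: 0.0
```

servo_tool:
  translation:
    - [-0.042,-0.041,0]
    - [-0.042,-0.041,0]
    - [-0.042,-0.041,0]
    - [-0.042,-0.041,0]
    - [0,0,0]
    - [0,0,0]
    - [0,0,0]
    - [0,0,0]
    - [0,0,0]
    - [0,0,0]
  turn:
    - [0,0,0]
    - [0,0,0]
    - [0,0,0]
    - [0,0,0]
    - [0,0,0.18]
    - [0,0,0.18]
    - [0,0,0.18]
    - [0,0,0.18]
    - [0,0,0.18]
    - [0,0,0.18]

```text
clock: 2.6
tool_pos: [0.5758, -0.1276, 0.2882]
eef_rot: [0.641, 0.768, -0.0, -0.001]
contact_force: [0.3, 0.0, 0.2]
opening: 0.996
finger_force: 0.0
```

servo_tool:
  translation:
    - [0,0,0]
    - [0,0,0]
    - [0,0,0]
    - [0,0,0]
    - [0,0,0]
    - [0,0,0]
    - [0,0,0]
    - [0,0,0]
    - [0,0,0]
    - [0,0,0]
  turn:
    - [0,0,0.18]
    - [0,0,0.18]
    - [0,0,0.18]
    - [0,0,0.18]
    - [0,0,0.18]
    - [0,0,0.18]
    - [0,0,0.18]
    - [0,0,0.18]
    - [0,0,0.18]
    - [0,0,0.18]

```text
clock: 3.85
tool_pos: [0.5759, -0.1274, 0.2882]
eef_rot: [1.0, -0.024, -0.0, -0.0]
contact_force: [0.4, 0.5, -0.5]
opening: 0.997
finger_force: 0.0
```

servo_tool:
  translation:
    - [0,0,0]
    - [0,0,0]
    - [0,0,0]
    - [0,0,0]
    - [0,0,0]
    - [0,0,0]
    - [0,0,0]
  turn:
    - [0,0,0.18]
    - [0,0,0.18]
    - [0,0,0.18]
    - [0,0,0.18]
    - [0,0,0.18]
    - [0,0,0.04]
    - [0,0,0]
  grip: 0.5

```text
clock: 4.72
tool_pos: [0.5761, -0.1276, 0.2884]
eef_rot: [0.882, -0.471, -0.0, 0.0]
contact_force: [0.1, -0.2, 0.5]
opening: 0.5
finger_force: 0.0
```

```bash
cat >> h.py <<'E'
from scipy.spatial.transform import Rotation as Ro
def st():
    s=r.get_state(); R=Ro.from_quat(s["eef_rot"]).as_matrix()
    print("t",round(s["clock"],2),"pos",s["tool_pos"].round(4),"yaw",np.degrees(np.arctan2(R[1,1],R[0,1])).round(1),"tz",R[:,2].round(3),"q",s["q"].round(2),"F",s["contact_force"].round(1),"op",round(s["opening"],3),"ff",round(s["finger_force"],1))
    return s,R
def go(target,yaw=None,n=None):
    "tool-frame shift first, then turn about tool z to bring closing axis to yaw(deg)"
    s=r.get_state(); R=Ro.from_quat(s["eef_rot"]).as_matrix(); d=R.T@(np.array(target)-s["tool_pos"])
    o="shift %s"%d.round(4)
    if n: o+=" /%d: %s"%(n,(d/n).round(4))
    if yaw is not None:
        y=np.degrees(np.arctan2(R[1,1],R[0,1])); o+=" turn z %.3f"%(-np.radians((yaw-y+180)%360-180))
    print(o)
E
python3 - <<'E'
from h import *
st(); s=snap("wrist"); np.savez("w1.npz",**s); save(s,"w1.png",k=1.25)
print(-s["R"].T@s["t"],s["R"])
E
```

```text
t 4.72 pos [ 0.5761 -0.1276  0.2884] yaw -146.2 tz [-0.001  0.    -1.   ] q [-0.32  0.74  0.89  1.64 -0.64  1.08 -1.79] F [ 0.1 -0.2  0.5] op 0.5 ff 0.0
[ 0.61533164 -0.1848406   0.43532893] [[-8.31092507e-01 -5.56134170e-01 -1.75556737e-04]
 [-5.35670398e-01  8.00426315e-01  2.69025907e-01]
 [-1.49473979e-01  2.23679456e-01 -9.63132925e-01]]
```

View pics/w1.png

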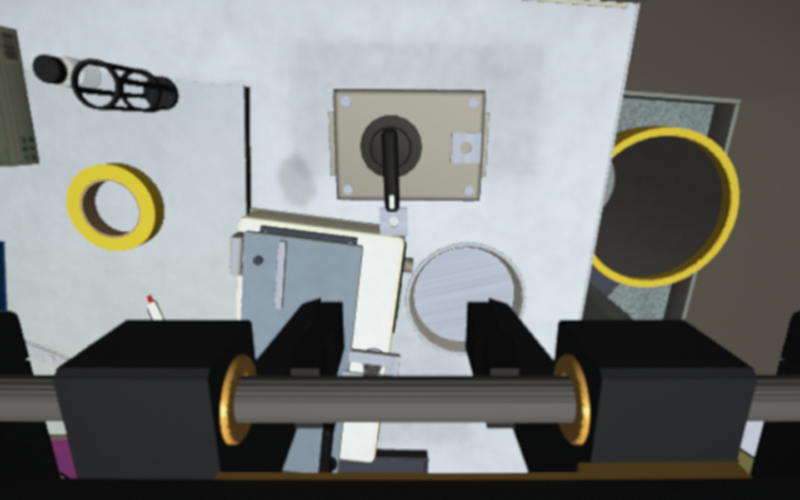

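```bash
python3 - <<'E'
from h import *
s=dict(np.load("w1.npz")); P=cloud(s); Z=P[...,2]
reg=np.zeros(Z.shape,bool); reg[60:185,255:400]=1
def big(m):
    n,l,a,_=cv2.connectedComponentsWithStats(m.astype(np.uint8)); i=1+np.argmax(a[1:,4]); return l==i
def rect(m):
    c=max(cv2.findContours(m.astype(np.uint8),cv2.RETR_EXTERNAL,cv2.CHAIN_APPROX_NONE)[0],key=cv2.contourArea)[:,0]
    return cv2.minAreaRect(np.array([P[v,u,:2] for u,v in c],np.float32)),cv2.minAreaRect(c.astype(np.float32))
m=big(reg&(Z>.048)); m=cv2.morphologyEx(m.astype(np.uint8),cv2.MORPH_OPEN,np.ones((31,31)))>0
print("box",rect(m),np.nanmedian(Z[m]))
h=big(reg&(Z>.082)&(Z<.1)); print("bar",rect(h),np.nanmedian(Z[h]))
for uv in [(314,177),(373,118),(312,118)]:
    print(uv,depthpt(s,uv),onz(s,uv,.06))
# hole refine: dark blob centroid inside tabs
g=cv2.cvtColor(s["img"],cv2.COLOR_RGB2GRAY)
for (u,v) in [(314,177),(373,118)]:
    w=g[v-14:v+15,u-14:u+15]; print(Z[v-6:v+7:3,u-12:u+13:3].round(3))
save(s,"w1c.png",(255,60,400,195),4)
# press lid + front rail
reg[:]=0; reg[160:400,180:330]=1
l=big(reg&(Z>.072)&(Z<.085)); print("lid",rect(l))
E
```

```text
box (((0.6153402328491211, -0.1489487886428833), (0.07918233424425125, 0.06293721497058868), 34.24549102783203), ((305.5, 129.0), (60.0, 73.0), 90.0)) 0.05614029968179972
bar (((0.6056137084960938, -0.1505260467529297), (0.012049330398440361, 0.06362476199865341), 35.688472747802734), ((312.273193359375, 136.01031494140625), (66.2497787475586, 12.623330116271973), 87.39744567871094)) 0.09238053497632195
(314, 177) [ 0.57392938 -0.10152482  0.00117772] [ 0.57953889 -0.1128131   0.06      ]
(373, 118) [ 0.56228071 -0.19912082  0.05435144] [ 0.56306727 -0.1989091   0.06      ]
(312, 118) [ 0.61555804 -0.16567112  0.09426425] [ 0.61558078 -0.16374531  0.06      ]
[[0.003 0.065 0.066 0.065 0.065 0.065 0.065 0.065 0.   ]
 [0.001 0.066 0.065 0.065 0.001 0.002 0.064 0.067 0.001]
 [0.001 0.066 0.065 0.    0.001 0.002 0.067 0.065 0.001]
 [0.016 0.065 0.066 0.065 0.    0.001 0.066 0.067 0.001]
 [0.029 0.065 0.065 0.067 0.065 0.065 0.064 0.067 0.066]]
[[0.062 0.061 0.063 0.06  0.062 0.061 0.061 0.062 0.053]
 [0.061 0.061 0.06  0.054 0.056 0.061 0.061 0.062 0.053]
 [0.062 0.062 0.062 0.055 0.054 0.055 0.063 0.061 0.054]
 [0.062 0.061 0.061 0.056 0.055 0.062 0.063 0.061 0.054]
 [0.061 0.061 0.061 0.063 0.061 0.063 0.061 0.061 0.054]]
lid (((0.5944350957870483, -0.01438547670841217), (0.15661796927452087, 0.12434199452400208), 26.64255142211914), ((251.03326416015625, 244.11720275878906), (146.55917358398438, 105.99226379394531), 7.352379322052002))
```

View pics/w1c.png

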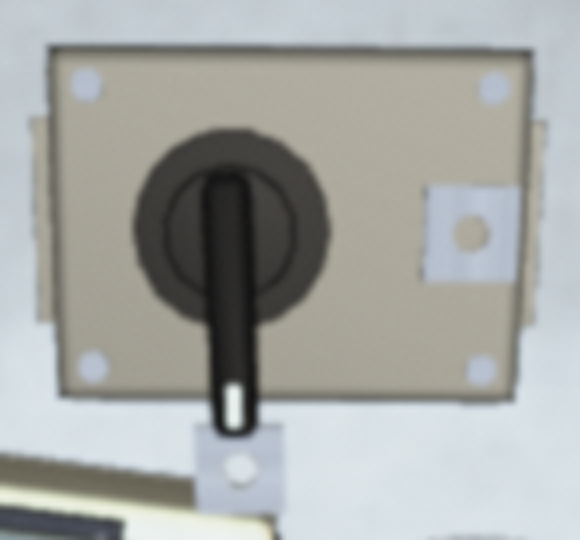

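```bash
python3 - <<'E'
from h import *
s=dict(np.load("w1.npz"))
C=np.array([onz(s,(255+u/4,60+v/4),.054)[:2] for u,v in [(52,47),(532,52),(514,399),(60,396)]])
print(np.linalg.norm(C-np.roll(C,-1,0),axis=1)); c=C.mean(0)
x=(C[0]-C[1])+(C[3]-C[2]); x/=np.linalg.norm(x); y=np.array([-x[1],x[0]])
print("c",c,"yaw",np.degrees(np.arctan2(x[1],x[0])))
ax=c+.015*x; hs=c-.047*x
th=onz(s,(315,176.75),.0655)[:2]; hh=onz(s,(372.75,118.25),.0615)[:2]
print("axis",ax,"hasp pred",hs,"hasp meas",hh,np.linalg.norm(hh-ax),"tab",th,np.linalg.norm(th-ax),"ang tab",np.degrees(np.arctan2(*(th-ax)[::-1])),"ang hasp",np.degrees(np.arctan2(*(hh-ax)[::-1])))
# axis from two holes: both at 62mm
m=(th+hh)/2;d=th-hh;L=np.linalg.norm(d);n=np.array([-d[1],d[0]])/L
k=np.sqrt(.062**2-L*L/4)
print("axis2",m+n*k,m-n*k)
E
```

```text
[0.12231166 0.08912065 0.1232204  0.0895125 ]
c [ 0.60258926 -0.17308738] yaw 33.32052061556845
axis [ 0.61512342 -0.16484754] hasp pred [ 0.56331556 -0.19890552] hasp meas [ 0.56334266 -0.19850481] 0.06175806555683074 tab [ 0.57932661 -0.11468899] 0.06162216639422689 ang tab 125.51442833965831 ang hasp -146.97630674297054
axis2 [ 0.52714374 -0.14816955] [ 0.61552553 -0.16502425]
```

```bash
python3 - <<'E'
from h import *
go([.5944,-.1356,.2884],-144.5)
# arc: tool-frame shift per row for 16-row arc
a=np.radians(87.6/12); print("chord",2*.036*np.sin(a/2),a)
E
```

```text
shift [ 0.0168 -0.0108  0.0001] turn z -0.030
chord 0.00458362354547613 0.12740903539558607
```

servo_tool:
  translation:
    - [0.0084,-0.0054,0.04]
    - [0.0084,-0.0054,0.04]
    - [0,0,0.04]
    - [0,0,0.04]
    - [0,0,0.03]
    - [0,0,0.015]
    - [0,0,0.0084]
    - [0,0,0]
  turn:
    - [0,0,-0.03]
    - [0,0,0]
    - [0,0,0]
    - [0,0,0]
    - [0,0,0]
    - [0,0,0]
    - [0,0,0]
    - [0,0,0]
  grip: 0.4

```text
clock: 5.78
tool_pos: [0.5949, -0.1356, 0.0757]
eef_rot: [0.889, -0.459, 0.0, -0.0]
contact_force: [0.1, -0.8, -0.5]
opening: 0.397
finger_force: 0.0
```

servo_tool:
  translation:
    - [0,0,0]
    - [0,0,0]
    - [0,0,0]
    - [0,0,0]
    - [0,0,0]
  turn:
    - [0,0,0]
    - [0,0,0]
    - [0,0,0]
    - [0,0,0]
    - [0,0,0]
  grip: 0
  grip_force: 25

```text
clock: 6.4
tool_pos: [0.5946, -0.1358, 0.0759]
eef_rot: [0.888, -0.459, 0.0, 0.0]
contact_force: [-2.0, 0.6, 5.9]
opening: 0.133
finger_force: 25.0
```

servo_tool:
  translation:
    - [0.0003,0.0046,0]
    - [0.0003,0.0046,0]
    - [0.0003,0.0046,0]
    - [0.0003,0.0046,0]
    - [0.0003,0.0046,0]
    - [0.0003,0.0046,0]
  turn:
    - [0,0,-0.1274]
    - [0,0,-0.1274]
    - [0,0,-0.1274]
    - [0,0,-0.1274]
    - [0,0,-0.1274]
    - [0,0,-0.1274]

```text
clock: 7.15
tool_pos: [0.5802, -0.1579, 0.0759]
eef_rot: [0.996, -0.092, 0.0, -0.0]
contact_force: [-1.7, 1.0, 5.7]
opening: 0.135
finger_force: 25.0
```

servo_tool:
  translation:
    - [0.0003,0.0046,0]
    - [0.0003,0.0046,0]
    - [0.0003,0.0046,0]
    - [0.0003,0.0046,0]
    - [0.0003,0.0046,0]
    - [0.0003,0.0046,0]
    - [0,0,0]
    - [0,0,0]
  turn:
    - [0,0,-0.1274]
    - [0,0,-0.1274]
    - [0,0,-0.1274]
    - [0,0,-0.1274]
    - [0,0,-0.1274]
    - [0,0,-0.1274]
    - [0,0,0]
    - [0,0,0]

```text
clock: 8.15
tool_pos: [0.5853, -0.1841, 0.0755]
eef_rot: [0.959, 0.283, 0.0, -0.0]
contact_force: [-1.9, 2.0, 5.5]
opening: 0.135
finger_force: 25.0
```

servo_tool:
  translation:
    - [0,0,0]
    - [0,0,0]
    - [0,0,0]
    - [0,0,-0.03]
    - [0,0,-0.05]
    - [0,0,-0.05]
    - [0,0,-0.05]
    - [0,0,0]
  turn:
    - [0,0,0]
    - [0,0,0]
    - [0,0,0]
    - [0,0,0]
    - [0,0,0]
    - [0,0,0]
    - [0,0,0]
    - [0,0,0]
  grip: 0.4

```text
clock: 9.15
tool_pos: [0.5876, -0.1862, 0.2594]
eef_rot: [0.959, 0.284, 0.004, 0.003]
contact_force: [0.3, -0.0, -0.5]
opening: 0.402
finger_force: 0.0
```

```bash
python3 - <<'E'
from h import *
st(); s=snap("wrist"); np.savez("w2.npz",**s); save(s,"w2.png",k=1.25)
for p in [(.5633,-.1987,.062),(.4778,-.0069,.082)]:
    c=s["R"]@np.array(p)+s["t"]; x=c[:2]/c[2]; x*=1+s["k1"]*(x@x); print(x*s["mtx"][0,0]+s["mtx"][:2,2])
E
```

```text
t 9.15 pos [ 0.5876 -0.1862  0.2594] yaw -57.1 tz [ 0.008 -0.003 -1.   ] q [ 0.03  0.68  0.37  1.6  -0.29  0.92 -0.5 ] F [ 0.3 -0.  -0.5] op 0.402 ff 0.0
[319.01863567 201.35407475]
[ 96.67425421 174.04546749]
```

View pics/w2.png

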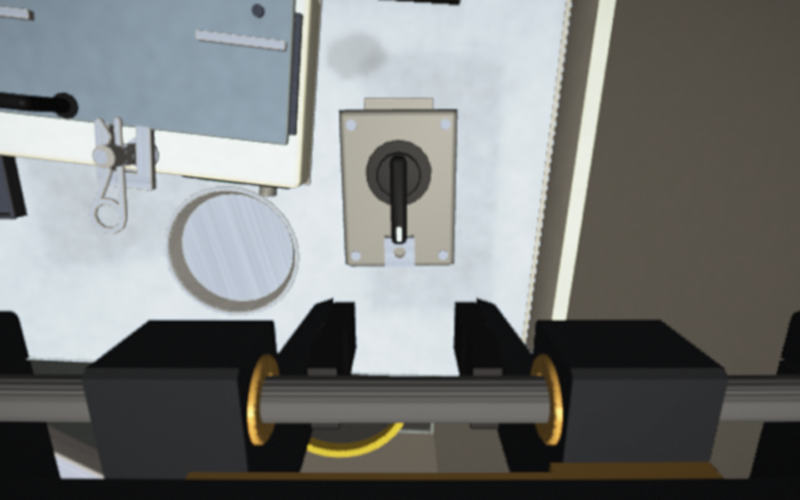

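```bash
python3 - <<'E'
from h import *
s=dict(np.load("w2.npz")); P=cloud(s); Z=P[...,2]
t=onz(s,(319.8,202),.0655); print("tabhole",t)
reg=np.zeros(Z.shape,bool); reg[125:195,60:130]=1
front=lambda p:p
m=reg&(Z>.073)&(Z<.095)
v,u=np.nonzero(m); print(len(u))
X=P[m]
yaw=np.radians(26.3);R=np.array([[np.cos(yaw),-np.sin(yaw)],[np.sin(yaw),np.cos(yaw)]])
pc=np.array([.5729,.0399]); q=(X[:,:2]-pc)@R*1000
for lo in range(-125,-60,4):
    k=(q[:,0]>=lo)&(q[:,0]<lo+4)
    if k.any(): print(lo,k.sum(),"y",q[k,1].min().round(1),q[k,1].max().round(1),"z",np.median(X[k,2]).round(4))
e=q[:,0]<-88
pts=np.stack([u[e],v[e]],1).astype(np.float32); (c,rad)=cv2.minEnclosingCircle(pts); print("eye px",c,rad,onz(s,c,.082),"press",(onz(s,c,.082)[:2]-pc)@R)
# stud top
k=reg&(Z>.098)&(Z<.11); 
if k.any(): print("stud",np.median(P[k],0),"press",(np.median(P[k],0)[:2]-pc)@R)
save(s,"w2c.png",(50,70,200,210),4)
E
```

```text
tabhole [ 0.56398871 -0.19920797  0.0655    ]
1590
-121 18 y 5.0 16.1 z 0.0834
-117 82 y -1.2 19.4 z 0.0836
-113 57 y -2.6 20.6 z 0.0837
-109 52 y -4.1 23.1 z 0.0839
-105 60 y -4.6 22.3 z 0.0838
-101 69 y -4.4 20.7 z 0.0841
-97 113 y -4.2 19.6 z 0.0841
-93 68 y -4.6 17.7 z 0.0838
-89 50 y -4.5 14.7 z 0.0838
-85 130 y -22.4 17.9 z 0.0809
-81 199 y -22.9 18.3 z 0.0801
-77 206 y -22.6 17.4 z 0.0801
-73 186 y -22.7 17.9 z 0.0801
-69 106 y -22.6 16.8 z 0.0801
-65 124 y -22.4 -6.8 z 0.08
-61 70 y -22.5 -8.1 z 0.0796
eye px (87.74555969238281, 168.79881286621094) 17.7196102142334 [0.47789433 0.0021266  0.082     ] press [-0.1019076   0.00823093]
stud [0.51900559 0.00798907 0.10339427] press [-0.06245442 -0.00472866]
```

View pics/w2c.png

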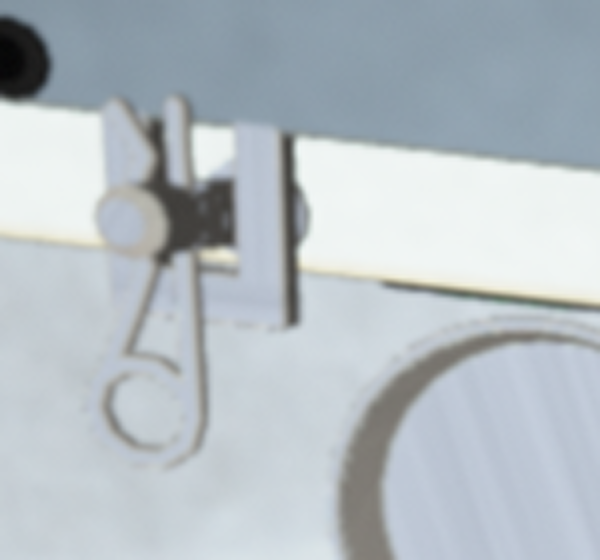

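```bash
python3 - <<'E'
from h import *
go([.473,.0006,.2594],-63.5,5)
E
```

```text
shift [ 0.0062 -0.2175 -0.0031] /5: [ 0.0012 -0.0435 -0.0006] turn z 0.113
```

servo_tool:
  translation:
    - [0.0012,-0.0435,0]
    - [0.0012,-0.0435,0]
    - [0.0012,-0.0435,0]
    - [0.0012,-0.0435,0]
    - [0.0012,-0.0435,0]
    - [0,0,0]
    - [0,0,0]
  turn:
    - [0,0,0]
    - [0,0,0]
    - [0,0,0]
    - [0,0,0]
    - [0,0,0]
    - [0,0,0.113]
    - [0,0,0]
  grip: 0.6

```text
clock: 10.07
tool_pos: [0.4709, 0.0013, 0.2542]
eef_rot: [0.973, 0.23, -0.001, 0.0]
contact_force: [0.1, 0.4, 0.7]
opening: 0.599
finger_force: 0.0
```

```bash
python3 - <<'E'
from h import *
st(); go([.473,.0006,.068],-63.5)
s=snap("wrist"); np.savez("w3.npz",**s); save(s,"w3.png",k=1.25)
P=cloud(s);Z=P[...,2]
m=(Z>.07)&(Z<.1);m[260:]=0
yaw=np.radians(26.5);R=np.array([[np.cos(yaw),-np.sin(yaw)],[np.sin(yaw),np.cos(yaw)]]);pc=np.array([.5731,.0373])
q=(P[...,:2]-pc)@R*1000
for lo in range(-125,-85,4):
    k=m&(q[...,0]>=lo)&(q[...,0]<lo+4)&(abs(q[...,1])<40)
    if k.any(): print(lo,k.sum(),"y",q[k][:,1].min().round(1),q[k][:,1].max().round(1),"z",np.median(Z[k]).round(4))
E
```

```text
t 10.07 pos [0.4709 0.0013 0.2542] yaw -63.4 tz [-0.003 -0.001 -1.   ] q [-0.38  0.5   0.44  2.01 -0.32  0.69 -0.85] F [0.1 0.4 0.7] op 0.599 ff 0.0
shift [0.002  0.0017 0.1861] turn z 0.002
-121 9 y 9.0 16.4 z 0.0826
-117 75 y 3.5 22.0 z 0.0839
-113 67 y 0.8 24.7 z 0.0836
-109 49 y -1.0 25.7 z 0.0839
-105 50 y -1.0 26.5 z 0.084
-101 64 y -0.9 25.6 z 0.0839
-97 105 y -0.9 23.7 z 0.0844
-93 68 y -0.9 21.0 z 0.0843
-89 51 y -0.7 19.1 z 0.0842
```

View pics/w3.png

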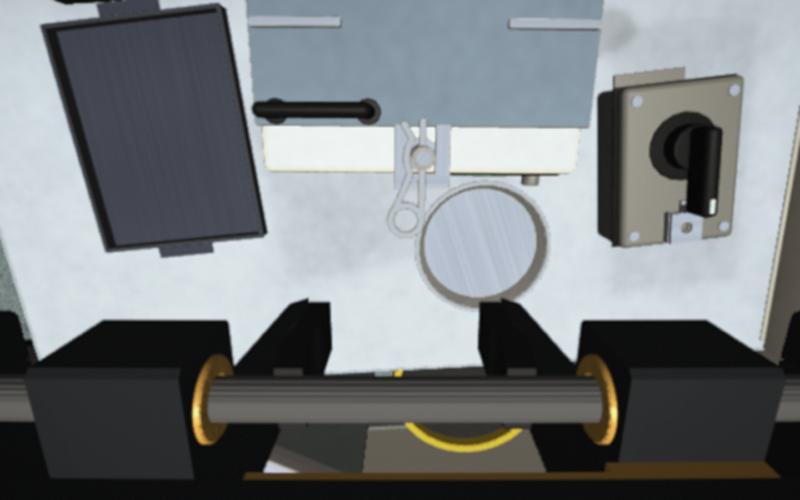

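servo_tool:
  translation:
    - [0.0015,0.001,0.04]
    - [0,0,0.04]
    - [0,0,0.04]
    - [0,0,0.035]
    - [0,0,0.02]
    - [0,0,0.011]
    - [0,0,0]
  turn:
    - [0,0,0]
    - [0,0,0]
    - [0,0,0]
    - [0,0,0]
    - [0,0,0]
    - [0,0,0]
    - [0,0,0]

```text
clock: 11.0
tool_pos: [0.4735, 0.0003, 0.0688]
eef_rot: [0.973, 0.229, -0.001, -0.0]
contact_force: [-0.1, 0.2, 0.4]
opening: 0.601
finger_force: 0.0
```

servo_tool:
  translation:
    - [0,0,0]
    - [0,0,0]
    - [0,0,0]
    - [0,0,0]
    - [0,0,0]
  turn:
    - [0,0,0]
    - [0,0,0]
    - [0,0,0]
    - [0,0,0]
    - [0,0,0]
  grip: 0
  grip_force: 35

```text
clock: 11.62
tool_pos: [0.474, 0.0008, 0.0695]
eef_rot: [0.973, 0.229, 0.0, 0.0]
contact_force: [0.2, -0.0, 1.2]
opening: 0.288
finger_force: 35.0
```

servo_tool:
  translation:
    - [-0.004,0,0]
    - [-0.004,0,0]
    - [-0.004,0,0]
    - [-0.006,0,0]
    - [-0.006,0,0]
    - [-0.008,0,0]
    - [-0.01,0,0]
    - [-0.01,0,0]
    - [-0.01,0,0]
    - [-0.01,0,0]
  turn:
    - [0,0,0]
    - [0,0,0]
    - [0,0,0]
    - [0,0,0]
    - [0,0,0]
    - [0,0,0]
    - [0,0,0]
    - [0,0,0]
    - [0,0,0]
    - [0,0,0]

```text
clock: 12.88
tool_pos: [0.4102, -0.0318, 0.0715]
eef_rot: [0.973, 0.23, -0.003, -0.001]
contact_force: [0.8, 0.0, -0.6]
opening: 0.292
finger_force: 35.0
```

servo_tool:
  translation:
    - [-0.01,0,-0.01]
    - [0,0,-0.03]
    - [0,0,-0.04]
    - [0,0,-0.03]
    - [0,0,0]
  turn:
    - [0,0,0]
    - [0,0,0]
    - [0,0,0]
    - [0,0,0]
    - [0,0,0]

```text
clock: 13.5
tool_pos: [0.4032, -0.0365, 0.1833]
eef_rot: [0.973, 0.229, -0.001, 0.0]
contact_force: [0.3, 0.4, -0.4]
opening: 0.294
finger_force: 35.0
```

```bash
cat >> h.py <<'E'
def comp(m):
    n,l,a,_=cv2.connectedComponentsWithStats(m.astype(np.uint8)); i=1+np.argmax(a[1:,4]); return l==i
E
python3 - <<'E'
from h import *
st()
s=snap("wrist"); np.savez("w4.npz",**s); save(s,"w4.png",k=1.25)
P=cloud(s);Z=P[...,2]
d=np.hypot(P[...,0]-.4687,P[...,1]+.0761)
m=(Z>.012)&(Z<.024)&(d<.11)
m=comp(m); X=P[m][:,:2]
c,rad=cv2.minEnclosingCircle(X.astype(np.float32)); print("dish rim",m.sum(),c,rad)
A=np.c_[2*X,np.ones(len(X))]; w=np.linalg.lstsq(A,(X**2).sum(1),rcond=None)[0]; print(w[:2],np.sqrt(w[2]+w[:2]@w[:2]))
k=(Z>.14)&(d<.2); k[250:]=0; print("clip",k.sum(),P[k].min(0) if k.any() else "",P[k].max(0) if k.any() else "")
E
```

```text
t 13.5 pos [ 0.4032 -0.0365  0.1833] yaw -63.5 tz [-0.001 -0.001 -1.   ] q [-0.31  0.58  0.45  2.28 -0.63  0.41 -0.44] F [ 0.3  0.4 -0.4] op 0.294 ff 35.0
dish rim 2930 (0.469641774892807, -0.07788106799125671) 0.06126727536320686
[ 0.46969933 -0.07751615] 0.05750438132014167
clip 4895 [ 0.39835674 -0.09237113  0.18215277] [0.47284492 0.05066689 0.25148172]
```

View pics/w4.png

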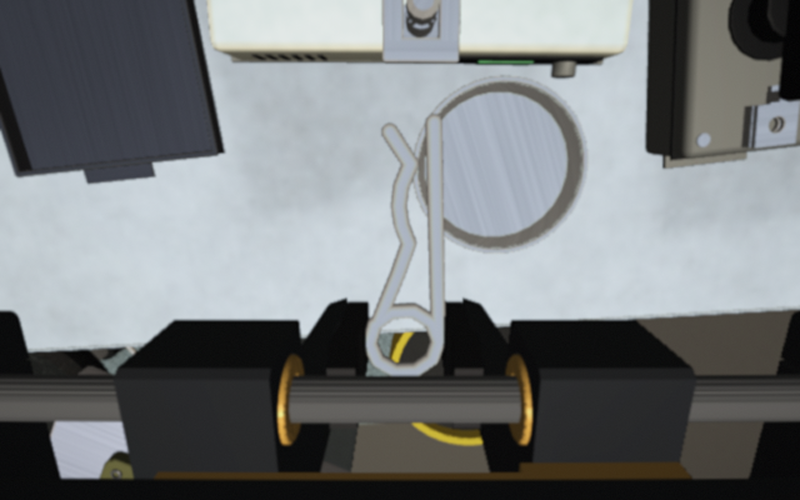

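servo_tool:
  translation:
    - [0.004,0.016,0]
    - [0.004,0.017,0]
    - [0.004,0.017,0.02]
    - [0.005,0.017,0.03]
    - [0,0,0.035]
    - [0,0,0.035]
    - [0,0,0.03]
    - [0,0,0.015]
    - [0,0,0.006]
    - [0,0,0]
  turn:
    - [0,0,0]
    - [0,0,0]
    - [0,0,0]
    - [0,0,0]
    - [0,0,0]
    - [0,0,0]
    - [0,0,0]
    - [0,0,0]
    - [0,0,0]
    - [0,0,0]

```text
clock: 14.8
tool_pos: [0.4497, -0.09, 0.0107]
eef_rot: [0.974, 0.228, -0.004, -0.002]
contact_force: [0.1, -0.3, 0.0]
opening: 0.29
finger_force: 35.0
```

servo_tool:
  translation:
    - [0,0,0]
    - [0,0,0]
    - [0,0,0]
    - [0,0,-0.02]
    - [0,0,-0.04]
    - [0,0,-0.06]
    - [0,0,-0.06]
    - [0,0,-0.05]
    - [0,0,0]
  turn:
    - [0,0,0]
    - [0,0,0]
    - [0,0,0]
    - [0,0,0]
    - [0,0,0]
    - [0,0,0]
    - [0,0,0]
    - [0,0,0]
    - [0,0,0]
  grip: 0.44

```text
clock: 15.92
tool_pos: [0.4532, -0.0894, 0.2451]
eef_rot: [0.973, 0.229, -0.0, -0.0]
contact_force: [-0.0, 0.9, -1.1]
opening: 0.443
finger_force: 0.0
```

```bash
python3 - <<'E'
from h import *
st()
s=snap("wrist"); np.savez("w5.npz",**s); save(s,"w5.png",k=1.25)
go([.5133,.0850,.25],-63.5,6)
E
```

```text
t 15.93 pos [ 0.4532 -0.0894  0.2451] yaw -63.5 tz [-0.001  0.    -1.   ] q [-0.38  0.59  0.77  2.06 -0.61  0.74 -0.32] F [-0.   0.9 -1.1] op 0.443 ff 0.0
shift [ 0.1324 -0.1279 -0.0068] /6: [ 0.0221 -0.0213 -0.0011] turn z 0.001
```

View pics/w5.png

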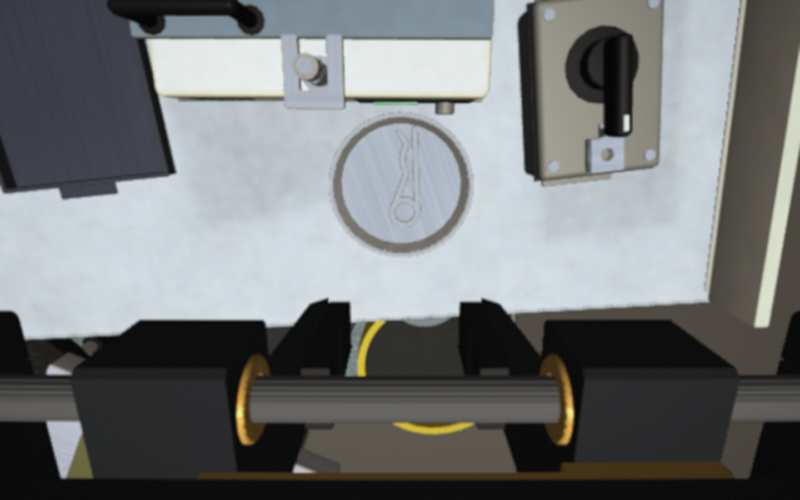

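servo_tool:
  translation:
    - [0.022,-0.021,-0.002]
    - [0.022,-0.021,-0.002]
    - [0.022,-0.021,-0.002]
    - [0.022,-0.021,-0.002]
    - [0.012,-0.021,-0.002]
    - [0.002,-0.021,-0.002]
  turn:
    - [0,0,0]
    - [0,0,0]
    - [0,0,0]
    - [0,0,0]
    - [0,0,0]
    - [0,0,0]

```text
clock: 16.73
tool_pos: [0.4857, 0.0707, 0.2521]
eef_rot: [0.973, 0.23, -0.005, -0.002]
contact_force: [0.3, 0.0, 0.8]
opening: 0.442
finger_force: 0.0
```

servo_tool:
  translation:
    - [0,0,0]
    - [0,0,0]
    - [0,0,0]
    - [0,0,0]
    - [0,0,0]
    - [0,0,0]
    - [0,0,0]
    - [0,0,0]
    - [0,0,0]
    - [0,0,0]
  turn:
    - [0,0,-0.1745]
    - [0,0,-0.1745]
    - [0,0,-0.1745]
    - [0,0,-0.1745]
    - [0,0,-0.1745]
    - [0,0,-0.1745]
    - [0,0,-0.1745]
    - [0,0,-0.1745]
    - [0,0,-0.1745]
    - [0,0,0]
  grip: 0.35

```text
clock: 17.98
tool_pos: [0.4854, 0.0694, 0.2527]
eef_rot: [0.527, 0.85, -0.002, -0.005]
contact_force: [-0.9, -0.4, -0.4]
opening: 0.349
finger_force: 0.0
```

```bash
python3 - <<'E'
from h import *
st()
s=dict(np.load("w3.npz"));P=cloud(s);Z=P[...,2]
yaw=np.radians(26.5);R=np.array([[np.cos(yaw),-np.sin(yaw)],[np.sin(yaw),np.cos(yaw)]]);pc=np.array([.5731,.0373])
m=(Z>.105)&(Z<.13);m[200:]=0;m=comp(m)
c,(w,h),a=cv2.minAreaRect(P[m][:,:2].astype(np.float32)); print("bar",c,w,h,a,np.median(Z[m]),"press",(np.array(c)-pc)@R)
q=(P[...,:2]-pc)@R
# lid front edge and yaw
l=(Z>.076)&(Z<.082)&(q[...,1]<.2);l[200:]=0;l=comp(l);print("lid",l.sum(),np.nanpercentile(q[l],[.5,99.5],axis=0))
go([c[0],c[1],.25],26.5,4)
E
```

```text
t 17.98 pos [0.4854 0.0694 0.2527] yaw 26.4 tz [-0.011  0.002 -1.   ] q [-0.45  0.52  0.34  1.95 -0.26  0.72  0.5 ] F [-0.9 -0.4 -0.4] op 0.349 ff 0.0
bar (0.516393780708313, 0.0878920778632164) 0.009654819965362549 0.07343853265047073 26.499380111694336 0.12004623828799735 press [-0.02817427  0.07057878]
lid 26282 [[-0.07761122 -0.11524878]
 [ 0.04155099  0.11674638]]
shift [0.0028 0.036  0.0023] /4: [0.0007 0.009  0.0006] turn z -0.002
```

```bash
python3 - <<'E'
import numpy as np
th=np.linspace(0,1.85,20); y=-96*np.cos(th)+40*np.sin(th); z=-(40*np.cos(th)+96*np.sin(th))
print(np.c_[np.diff(y),np.diff(z)].round(1).tolist())
E
```

```text
[[4.3, -9.1], [5.2, -8.7], [6.0, -8.1], [6.8, -7.5], [7.5, -6.8], [8.1, -6.0], [8.7, -5.2], [9.1, -4.4], [9.5, -3.5], [9.8, -2.5], [10.0, -1.5], [10.1, -0.6], [10.1, 0.4], [10.0, 1.4], [9.8, 2.4], [9.6, 3.3], [9.2, 4.2], [8.7, 5.1], [8.2, 5.9]]
```

servo_tool:
  translation:
    - [0.0006,0.009,0.01]
    - [0.0006,0.009,0.02]
    - [0.0006,0.009,0.03]
    - [0.0006,0.009,0.035]
    - [0,0,0.025]
    - [0,0,0.02]
    - [0,0,0.0127]
    - [0,0,0]
  turn:
    - [0,0,0]
    - [0,0,0]
    - [0,0,0]
    - [0,0,0]
    - [0,0,0]
    - [0,0,0]
    - [0,0,0]
    - [0,0,0]

```text
clock: 18.98
tool_pos: [0.5159, 0.0877, 0.0999]
eef_rot: [0.527, 0.85, -0.002, -0.004]
contact_force: [-0.5, 0.5, -0.3]
opening: 0.349
finger_force: 0.0
```

servo_tool:
  translation:
    - [0,0,0]
    - [0,0,0]
    - [0,0,0]
    - [0,0,0]
    - [0,0,0]
  turn:
    - [0,0,0]
    - [0,0,0]
    - [0,0,0]
    - [0,0,0]
    - [0,0,0]
  grip: 0
  grip_force: 20

```text
clock: 19.6
tool_pos: [0.5158, 0.0872, 0.1015]
eef_rot: [0.527, 0.85, -0.002, -0.004]
contact_force: [-2.9, -1.6, 7.0]
opening: 0.106
finger_force: 20.0
```

servo_tool:
  translation:
    - [0,0.0043,-0.0091]
    - [0,0.0052,-0.0087]
    - [0,0.006,-0.0081]
    - [0,0.0068,-0.0075]
    - [0,0.0075,-0.0068]
  turn:
    - [0,0,0]
    - [0,0,0]
    - [0,0,0]
    - [0,0,0]
    - [0,0,0]

```text
clock: 20.23
tool_pos: [0.5398, 0.0991, 0.1411]
eef_rot: [0.527, 0.85, -0.005, -0.007]
contact_force: [-8.3, -5.4, 3.3]
opening: 0.106
finger_force: 20.0
```

```bash
python3 -c "
from h import *; st()"
```

```text
t 20.23 pos [0.5398 0.0991 0.1411] yaw 26.4 tz [-0.016 -0.001 -1.   ] q [-0.42  0.76  0.26  1.88 -0.34  0.56  0.53] F [-8.3 -5.4  3.3] op 0.106 ff 20.0
```

servo_tool:
  translation:
    - [0,0.0081,-0.006]
    - [0,0.0087,-0.0052]
    - [0,0.0091,-0.0044]
    - [0,0.0095,-0.0035]
    - [0,0.0098,-0.0025]
    - [0,0.01,-0.0015]
    - [0,0.0101,-0.0006]
  turn:
    - [0,0,0]
    - [0,0,0]
    - [0,0,0]
    - [0,0,0]
    - [0,0,0]
    - [0,0,0]
    - [0,0,0]

```text
clock: 21.1
tool_pos: [0.602, 0.1295, 0.1659]
eef_rot: [0.526, 0.85, -0.002, -0.004]
contact_force: [-4.3, -3.1, 3.7]
opening: 0.107
finger_force: 20.0
```

servo_tool:
  translation:
    - [0,0.0101,0.0004]
    - [0,0.01,0.0014]
    - [0,0.0098,0.0024]
    - [0,0.0096,0.0033]
    - [0,0.0092,0.0042]
    - [0,0.0087,0.0051]
    - [0,0.0082,0.0059]
    - [0,0,0]
    - [0,0,0]
  turn:
    - [0,0,0]
    - [0,0,0]
    - [0,0,0]
    - [0,0,0]
    - [0,0,0]
    - [0,0,0]
    - [0,0,0]
    - [0,0,0]
    - [0,0,0]

```text
clock: 22.22
tool_pos: [0.6618, 0.1591, 0.1404]
eef_rot: [0.526, 0.85, -0.001, -0.003]
contact_force: [2.6, -4.3, -4.8]
opening: 0.104
finger_force: 20.0
```

```bash
python3 -c "
from h import *; st()"
```

```text
t 22.23 pos [0.6618 0.1591 0.1404] yaw 26.5 tz [-0.006  0.001 -1.   ] q [-0.45  0.9   0.31  1.47 -0.33  0.82  0.43] F [ 2.6 -4.3 -4.8] op 0.104 ff 20.0
```

servo_tool:
  translation:
    - [0,0,0]
    - [0,0,0]
    - [0,0,-0.02]
    - [0,0,-0.04]
    - [0,0,-0.05]
    - [0,0,-0.04]
    - [-0.01,-0.03,0]
    - [-0.015,-0.04,0]
    - [-0.015,-0.045,0]
    - [-0.015,-0.045,0]
  turn:
    - [0,0,0]
    - [0,0,0]
    - [0,0,0]
    - [0,0,0]
    - [0,0,0]
    - [0,0,0]
    - [0,0,0]
    - [0,0,0]
    - [0,0,0]
    - [0,0,0]
  grip: 0.25

```text
clock: 23.48
tool_pos: [0.5421, 0.0388, 0.2922]
eef_rot: [0.526, 0.851, -0.001, -0.004]
contact_force: [0.8, -0.8, 0.0]
opening: 0.249
finger_force: 0.0
```

servo_tool:
  translation:
    - [-0.015,-0.01,0]
    - [0,0,0]
    - [0,0,0]
    - [0,0,0]
    - [0,0,0]
    - [0,0,0]
    - [0,0,0]
    - [0,0,0]
    - [0,0,0]
    - [0,0,0]
  turn:
    - [0,0,0.1745]
    - [0,0,0.1745]
    - [0,0,0.1745]
    - [0,0,0.1745]
    - [0,0,0.1745]
    - [0,0,0.1745]
    - [0,0,0.1745]
    - [0,0,0.1745]
    - [0,0,0.1745]
    - [0,0,0]
  grip: 0.6

```text
clock: 24.72
tool_pos: [0.541, 0.0218, 0.2918]
eef_rot: [0.973, 0.231, -0.004, -0.002]
contact_force: [-0.4, 0.2, -0.4]
opening: 0.6
finger_force: 0.0
```

```bash
python3 - <<'E'
from h import *
st()
s=snap("wrist"); np.savez("w6.npz",**s); save(s,"w6.png",k=1.25)
E
```

```text
t 24.73 pos [0.541  0.0218 0.2918] yaw -63.3 tz [-0.008  0.002 -1.   ] q [-0.6   0.65  0.84  1.77 -0.57  0.99 -0.63] F [-0.4  0.2 -0.4] op 0.6 ff 0.0
```

View pics/w6.png

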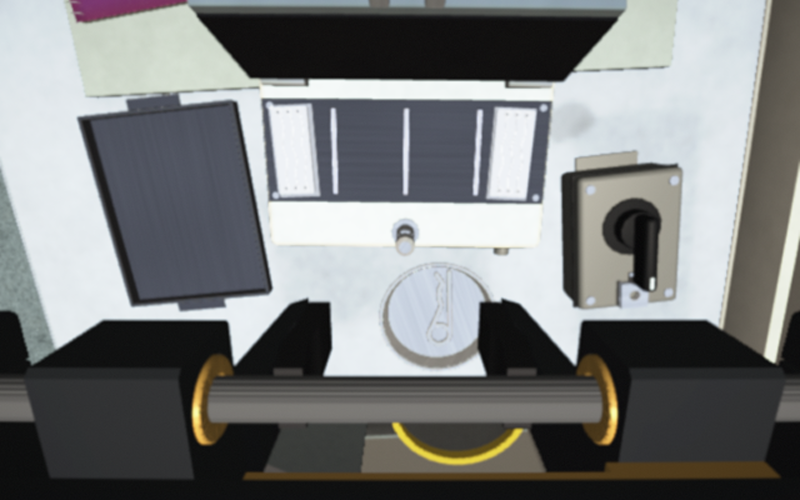

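```bash
python3 - <<'E'
from h import *
s=dict(np.load("w6.npz"));P=cloud(s);Z=P[...,2]
g=cv2.cvtColor(s["img"],cv2.COLOR_RGB2GRAY)
yaw=np.radians(26.5);R=np.array([[np.cos(yaw),-np.sin(yaw)],[np.sin(yaw),np.cos(yaw)]]);pc=np.array([.5731,.0373])
for n,(u0,u1) in {"L":(213,258),"R":(385,434)}.items():
    m=np.zeros(g.shape,bool); m[83:159,u0:u1]=1
    print(n,"z",np.nanpercentile(Z[m],[10,50,90]).round(4))
    mm=comp(m&(g>125)); c=max(cv2.findContours(mm.astype(np.uint8),0,1)[0],key=cv2.contourArea)[:,0]
    X=np.array([onz(s,p,.062)[:2] for p in c],np.float32); ctr,(w,h),a=cv2.minAreaRect(X)
    print(np.round(ctr,4),w,h,a,"press",((np.array(ctr)-pc)@R).round(4))
# tray: dark mask
m=np.zeros(g.shape,bool); m[70:255,50:220]=1
hsv=cv2.cvtColor(s["img"],cv2.COLOR_RGB2HSV)
t=(m&(g<110)).astype(np.uint8); t=cv2.morphologyEx(t,cv2.MORPH_OPEN,np.ones((25,25)));t=comp(t)
c=max(cv2.findContours(t.astype(np.uint8),0,1)[0],key=cv2.contourArea)[:,0]
print("tray px rect",cv2.boxPoints(cv2.minAreaRect(c)).round(),np.nanmedian(Z[t]))
X=np.array([onz(s,p,.014)[:2] for p in c],np.float32); print("tray",cv2.minAreaRect(X))
E
```

```text
L z [0.0587 0.0684 0.07  ]
[0.5415 0.1267] 0.0766817256808281 0.0410061776638031 26.543737411499023 press [0.0116 0.0941]
R z [0.0586 0.0682 0.07  ]
[ 0.6215 -0.0357] 0.07515855878591537 0.03539952635765076 24.104127883911133 press [ 0.0108 -0.087 ]
tray px rect [[ 63.  88.]
 [185.  64.]
 [218. 236.]
 [ 96. 260.]] 0.0041674518847118255
tray ((0.432983934879303, 0.2148333042860031), (0.2088201642036438, 0.15045608580112457), 32.36368179321289)
```

```bash
cat >> h.py <<'E'
yaw=np.radians(26.5);RP=np.array([[np.cos(yaw),-np.sin(yaw)],[np.sin(yaw),np.cos(yaw)]]);pc=np.array([.5731,.0373])
E
python3 - <<'E'
from h import *
s=dict(np.load("w6.npz"));P=cloud(s);Z=P[...,2]
C=np.array([onz(s,(u/1.25,v/1.25),.014)[:2] for u,v in [(80,117),(236,101),(271,291),(132,305)]])
print("tray c",C.mean(0),np.linalg.norm(C-np.roll(C,-1,0),axis=1)); x=C[0]+C[1]-C[2]-C[3]; print("yaw",np.degrees(np.arctan2(x[1],x[0])))
for n,(u0,u1) in {"L":(213,262),"R":(385,434)}.items():
    m=np.zeros(Z.shape,bool); m[78:162,u0:u1]=1; m&=(Z>.0655)&(Z<.0745)
    m=comp(cv2.morphologyEx(m.astype(np.uint8),cv2.MORPH_OPEN,np.ones((3,3))))
    a=cv2.minAreaRect(P[m][:,:2].astype(np.float32)); q=(P[m][:,:2]-pc)@RP; print(n,m.sum(),a,"press",((np.array(a[0])-pc)@RP).round(4),np.median(q,0).round(4))
m=comp((Z>.098)&(Z<.112)&(np.hypot(P[...,0]-.52,P[...,1]-.01)<.03)); print("stud press",(np.median(P[m],0)[:2]-pc)@RP)
go(list(pc+RP@[.011,.090])+[.2],-63.5)
go(list(pc+RP@[.011,-.088])+[.2],-63.5)
E
```

```text
tray c [0.43320128 0.21431638] [0.1480507  0.18650344 0.14807214 0.18914315]
yaw 31.87685499289783
L 2048 ((0.5427037477493286, 0.12737508118152618), (0.06962112337350845, 0.03066670149564743), 28.846874237060547) press [0.013  0.0942] [0.0145 0.0938]
R 2056 ((0.6215230226516724, -0.034985899925231934), (0.06959927082061768, 0.03050295263528824), 24.128183364868164) press [ 0.0111 -0.0863] [ 0.0122 -0.0862]
stud press [-0.05754269  0.00104397]
shift [ 0.0478 -0.089   0.092 ] turn z 0.005
shift [0.047  0.089  0.0911] turn z 0.005
```

servo_tool:
  translation:
    - [0.0163,-0.0312,0]
    - [0.0163,-0.0312,0]
    - [0.0163,-0.0312,0.02]
    - [0,0,0.05]
    - [0,0,0.05]
    - [0,0,0.05]
    - [0,0,0.03]
    - [0,0,0.02]
    - [0,0,0]
  turn:
    - [0,0,0]
    - [0,0,0]
    - [0,0,0]
    - [0,0,-0.037]
    - [0,0,0]
    - [0,0,0]
    - [0,0,0]
    - [0,0,0]
    - [0,0,0]
  grip: 0.6

```text
clock: 25.9
tool_pos: [0.5402, 0.127, 0.071]
eef_rot: [0.969, 0.248, -0.005, -0.002]
contact_force: [-0.1, 0.0, -0.2]
opening: 0.599
finger_force: 0.0
```

```bash
python3 - <<'E'
from h import *
st(); go([.5427,.1274,.0595],-61.2)
E
```

```text
t 25.9 pos [0.5402 0.127  0.071 ] yaw -61.2 tz [-0.011  0.002 -1.   ] q [-0.61  0.94  0.54  1.91 -0.9   0.56 -0.52] F [-0.1  0.  -0.2] op 0.599 ff 0.0
shift [0.0025 0.0009 0.0115] turn z -0.001
```

servo_tool:
  translation:
    - [0.0025,0.0009,0.006]
    - [0,0,0.0035]
    - [0,0,0.002]
    - [0,0,0]
  turn:
    - [-0.007,0.0087,0]
    - [0,0,0]
    - [0,0,0]
    - [0,0,0]

```text
clock: 26.4
tool_pos: [0.5437, 0.1269, 0.0606]
eef_rot: [0.969, 0.247, 0.001, 0.001]
contact_force: [0.4, -0.6, 0.3]
opening: 0.602
finger_force: 0.0
```

servo_tool:
  translation:
    - [0,0,0]
    - [0,0,0]
    - [0,0,0]
    - [0,0,0]
    - [0,0,0]
  turn:
    - [0,0,0]
    - [0,0,0]
    - [0,0,0]
    - [0,0,0]
    - [0,0,0]
  grip: 0.2
  grip_force: 20

```text
clock: 27.02
tool_pos: [0.5437, 0.1269, 0.0606]
eef_rot: [0.969, 0.247, 0.001, 0.001]
contact_force: [0.1, -1.0, 1.4]
opening: 0.337
finger_force: 20.0
```

servo_tool:
  translation:
    - [0,0,-0.005]
    - [0,0,-0.02]
    - [0,0,-0.03]
    - [0,0,-0.03]
    - [0,0,-0.02]
    - [0,0,0]
  turn:
    - [0,0,0]
    - [0,0,0]
    - [0,0,0]
    - [0,0,0]
    - [0,0,0]
    - [0,0,0]

```text
clock: 27.78
tool_pos: [0.5442, 0.127, 0.1668]
eef_rot: [0.969, 0.247, 0.003, 0.001]
contact_force: [-0.8, -0.1, -0.1]
opening: 0.336
finger_force: 20.0
```

```bash
python3 - <<'E'
from h import *
st()
t=np.radians(31.9); R=np.array([[np.cos(t),-np.sin(t)],[np.sin(t),np.cos(t)]])
for x in(.042,-.042):
    p=np.array([.433,.2155])+R@[x,0]; print(p); go([p[0],p[1],.164],-58.1,4)
s=snap("wrist"); np.savez("w7.npz",**s); 
E
```

```text
t 27.77 pos [0.5442 0.127  0.1668] yaw -61.4 tz [ 0.006 -0.    -1.   ] q [-0.69  0.81  0.69  1.87 -0.76  0.74 -0.64] F [-0.8 -0.1 -0.1] op 0.336 ff 20.0
[0.46865681 0.23769441]
shift [-0.0133 -0.1334  0.0023] /4: [-0.0033 -0.0333  0.0006] turn z -0.057
[0.39734319 0.19330559]
shift [-0.0972 -0.1286  0.0019] /4: [-0.0243 -0.0321  0.0005] turn z -0.057
```

servo_tool:
  translation:
    - [-0.0033,-0.0333,0]
    - [-0.0033,-0.0333,0]
    - [-0.0033,-0.0333,0]
    - [-0.0034,-0.0335,0]
    - [0,0,0.02]
    - [0,0,0]
  turn:
    - [0,0,0]
    - [0,0,0]
    - [0,0,0]
    - [0,0,0]
    - [0,0,-0.057]
    - [0,0,0]

```text
clock: 28.58
tool_pos: [0.4662, 0.2376, 0.1435]
eef_rot: [0.962, 0.275, -0.001, 0.001]
contact_force: [-0.6, 0.2, -0.5]
opening: 0.341
finger_force: 20.0
```

```bash
python3 - <<'E'
from h import *
st()
s=snap("wrist"); np.savez("w8.npz",**s); save(s,"w8.png",k=1.25)
P=cloud(s);Z=P[...,2]; print(P[30:250:30,60:600:90].round(3)[...,2])
E
```

```text
t 28.57 pos [0.4662 0.2376 0.1435] yaw -58.1 tz [-0.001 -0.002 -1.   ] q [-0.93  0.81  0.65  1.98 -0.83  0.64 -0.74] F [-0.6  0.2 -0.5] op 0.341 ff 20.0
[[-0.9   -0.001 -0.     0.019  0.018  0.019]
 [-0.9   -0.     0.001  0.019  0.019  0.018]
 [-0.897  0.001  0.     0.018  0.019  0.018]
 [-0.9    0.001  0.001  0.016  0.001  0.053]
 [-0.901  0.001  0.004  0.004  0.002  0.059]
 [-0.9    0.002    nan  0.005  0.001  0.059]
 [-0.899  0.002  0.006  0.152  0.001  0.059]
 [-0.902  0.002  0.013  0.152  0.002  0.059]]
```

View pics/w8.png

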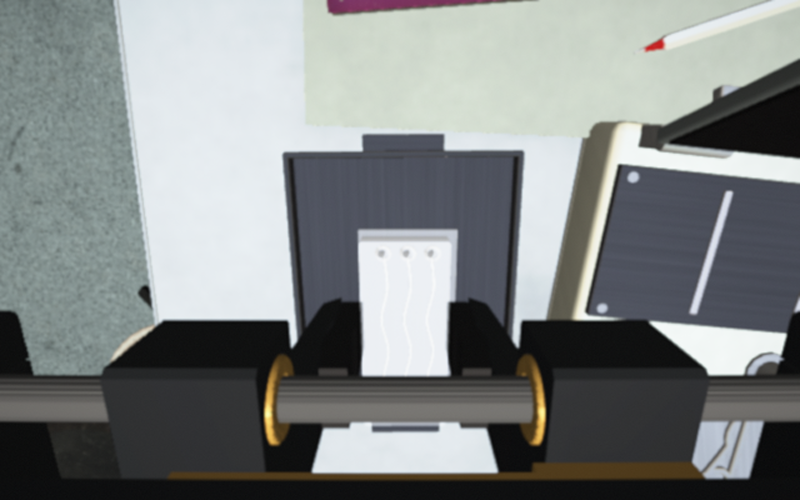

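```bash
python3 - <<'E'
from h import *
s=dict(np.load("w8.npz"))
a,b=[onz(s,(u/1.25,v/1.25),.014)[:2] for u,v in [(285,154),(522,152)]]
d=b-a; w=np.linalg.norm(d); y=-d/w; x=np.array([y[1],-y[0]]); print(w,"yaw",np.degrees(np.arctan2(x[1],x[0])))
c=(a+b)/2-.095*x; print("tray c",c,"goal",c+.042*x)
p=c+.042*x; go([p[0],p[1],.007],-58.1)
E
```

```text
0.1451742262018023 yaw 32.34491564391753
tray c [0.43144261 0.21506887] goal [0.466926   0.23753949]
shift [ 1.000e-04 -8.000e-04  1.373e-01] turn z -0.002
```

servo_tool:
  translation:
    - [0,-0.0008,0.04]
    - [0,0,0.04]
    - [0,0,0.03]
    - [0,0,0.015]
    - [0,0,0.007]
    - [0,0,0.0035]
    - [0,0,0]
  turn:
    - [0,0,0]
    - [0,0,0]
    - [0,0,0]
    - [0,0,0]
    - [0,0,0]
    - [0,0,0]
    - [0,0,0]

```text
clock: 29.5
tool_pos: [0.4682, 0.2382, 0.0101]
eef_rot: [0.962, 0.275, 0.002, 0.001]
contact_force: [-0.4, -0.6, -0.1]
opening: 0.336
finger_force: 20.0
```

```bash
python3 -c "
from h import *; st()"
```

```text
t 29.5 pos [0.4682 0.2382 0.0101] yaw -58.1 tz [ 0.004 -0.001 -1.   ] q [-0.73  0.98  0.29  2.01 -0.97  0.29 -0.63] F [-0.4 -0.6 -0.1] op 0.336 ff 20.0
```

servo_tool:
  translation:
    - [0,0,0.0025]
    - [0,0,0]
    - [0,0,0]
  turn:
    - [0,0,0]
    - [0,0,0]
    - [0,0,0]

```text
clock: 29.88
tool_pos: [0.4678, 0.2384, 0.0073]
eef_rot: [0.962, 0.275, 0.001, 0.001]
contact_force: [-0.0, -0.0, 0.5]
opening: 0.339
finger_force: 20.0
```

servo_tool:
  translation:
    - [0,0,0]
    - [0,0,0]
    - [0,0,0]
    - [0,0,-0.02]
    - [0,0,-0.05]
    - [0,0,-0.06]
    - [0,0,-0.06]
    - [-0.002,0.03,0]
    - [-0.002,0.04,0]
    - [-0.002,0.045,0]
  turn:
    - [0,0,0]
    - [0,0,0]
    - [0,0,0]
    - [0,0,0]
    - [0,0,0]
    - [0,0,0]
    - [0,0,0]
    - [0,0,0]
    - [0,0,0]
    - [0,0,0]
  grip: 0.5

```text
clock: 31.12
tool_pos: [0.523, 0.1374, 0.1975]
eef_rot: [0.961, 0.276, 0.001, 0.0]
contact_force: [1.2, -0.0, -0.6]
opening: 0.501
finger_force: 0.0
```

servo_tool:
  translation:
    - [-0.002,0.045,0]
    - [-0.002,0.045,0]
    - [-0.002,0.045,0]
    - [-0.002,0.043,0]
    - [0,0.02,0]
    - [0,0,0]
  turn:
    - [0,0,0]
    - [0,0,0]
    - [0,0,0]
    - [0,0,0]
    - [0,0,0.136]
    - [0,0,0]
  grip: 0.6

```text
clock: 31.88
tool_pos: [0.6207, -0.0367, 0.1977]
eef_rot: [0.978, 0.208, 0.001, 0.001]
contact_force: [-1.4, 0.3, -1.2]
opening: 0.6
finger_force: 0.0
```

```bash
python3 - <<'E'
from h import *
st(); go([.6215,-.035,.07],-65.9)
E
```

```text
t 31.88 pos [ 0.6207 -0.0367  0.1977] yaw -66.0 tz [ 0.003 -0.002 -1.   ] q [-0.37  0.83  0.68  1.65 -0.63  0.89 -0.59] F [-1.4  0.3 -1.2] op 0.6 ff 0.0
shift [ 0.0012 -0.0016  0.1277] turn z -0.002
```

servo_tool:
  translation:
    - [0.0012,-0.0016,0.03]
    - [0,0,0.04]
    - [0,0,0.035]
    - [0,0,0.018]
    - [0,0,0.009]
    - [0,0,0.0045]
    - [0,0,0]
  turn:
    - [0,0,0]
    - [0,0,0]
    - [0,0,0]
    - [0,0,0]
    - [0,0,0]
    - [0,0,0]
    - [0,0,0]

```text
clock: 32.75
tool_pos: [0.622, -0.0329, 0.062]
eef_rot: [0.978, 0.209, 0.002, 0.001]
contact_force: [-0.4, 0.1, 0.1]
opening: 0.598
finger_force: 0.0
```

```bash
python3 - <<'E'
from h import *
st(); go([.6215,-.035,.0602],-65.9)
E
```

```text
t 32.75 pos [ 0.622  -0.0329  0.062 ] yaw -65.9 tz [ 0.004 -0.001 -1.   ] q [-0.3   1.    0.52  1.72 -0.78  0.64 -0.48] F [-0.4  0.1  0.1] op 0.598 ff 0.0
shift [-0.0013  0.0017  0.0018] turn z 0.000
```

servo_tool:
  translation:
    - [-0.0013,0.0017,0.0016]
    - [0,0,0]
    - [0,0,0]
  turn:
    - [0,0,0]
    - [0,0,0]
    - [0,0,0]

```text
clock: 33.12
tool_pos: [0.6212, -0.0351, 0.06]
eef_rot: [0.978, 0.209, 0.002, 0.001]
contact_force: [-0.4, 0.7, -0.4]
opening: 0.602
finger_force: 0.0
```

servo_tool:
  translation:
    - [0,0,0]
    - [0,0,0]
    - [0,0,0]
    - [0,0,0]
    - [0,0,0]
  turn:
    - [0,0,0]
    - [0,0,0]
    - [0,0,0]
    - [0,0,0]
    - [0,0,0]
  grip: 0.2
  grip_force: 20

```text
clock: 33.75
tool_pos: [0.6211, -0.0349, 0.0601]
eef_rot: [0.978, 0.209, 0.001, 0.001]
contact_force: [-0.9, 1.4, 5.7]
opening: 0.342
finger_force: 36.5
```

servo_tool:
  translation:
    - [0,0,-0.005]
    - [0,0,-0.02]
    - [0,0,-0.03]
    - [0,0,-0.03]
    - [0,0,-0.02]
    - [0,0,0]
  turn:
    - [0,0,0]
    - [0,0,0]
    - [0,0,0]
    - [0,0,0]
    - [0,0,0]
    - [0,0,0]

```text
clock: 34.5
tool_pos: [0.622, -0.0355, 0.1672]
eef_rot: [0.978, 0.209, 0.003, 0.002]
contact_force: [0.3, 0.6, -0.7]
opening: 0.347
finger_force: 35.4
```

```bash
python3 - <<'E'
from h import *
st(); go([.3964,.1927,.163],-58.1,7)
E
```

```text
t 34.5 pos [ 0.622  -0.0355  0.1672] yaw -65.9 tz [ 0.007 -0.002 -1.   ] q [-0.35  0.87  0.64  1.67 -0.67  0.83 -0.56] F [ 0.3  0.6 -0.7] op 0.347 ff 35.4
shift [-0.1129 -0.3004  0.0022] /7: [-0.0161 -0.0429  0.0003] turn z -0.136
```

servo_tool:
  translation:
    - [-0.0161,-0.0429,0]
    - [-0.0161,-0.0429,0]
    - [-0.0161,-0.0429,0]
    - [-0.0161,-0.0429,0]
    - [-0.0161,-0.0429,0]
    - [-0.0161,-0.0429,0]
    - [-0.0161,-0.0429,0]
    - [0,0,0]
  turn:
    - [0,0,0]
    - [0,0,0]
    - [0,0,0]
    - [0,0,0]
    - [0,0,0]
    - [0,0,0]
    - [0,0,0]
    - [0,0,-0.136]

```text
clock: 35.5
tool_pos: [0.3915, 0.196, 0.1631]
eef_rot: [0.96, 0.28, -0.001, 0.0]
contact_force: [1.7, 0.0, 0.1]
opening: 0.349
finger_force: 35.4
```

```bash
python3 - <<'E'
from h import *
st()
s=snap("wrist"); np.savez("w9.npz",**s); save(s,"w9.png",k=1.25)
go([.3964,.1927,.0073],-58.1)
E
```

```text
t 35.5 pos [0.3915 0.196  0.1631] yaw -57.5 tz [-0.002 -0.001 -1.   ] q [-0.91  0.67  0.56  2.21 -0.81  0.48 -0.7 ] F [1.7 0.  0.1] op 0.349 ff 35.4
shift [0.0014 0.003  0.1562] turn z 0.012
```

View pics/w9.png

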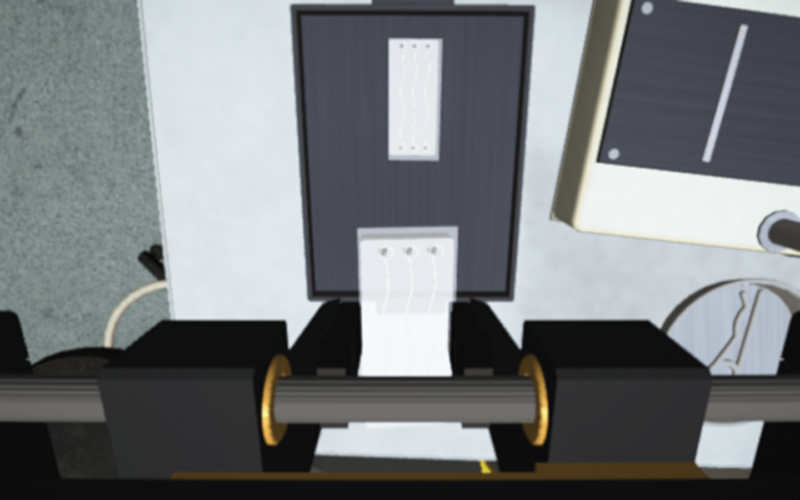

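```bash
python3 - <<'E'
from h import *
s=dict(np.load("w9.npz"))
f=lambda L,z:np.array([onz(s,(u/1.25,v/1.25),z)[:2] for u,v in L])
T=f([(291,5),(533,6),(514,299),(309,299)],.014); c=T.mean(0); x=T[0]+T[1]-T[2]-T[3]; x/=np.linalg.norm(x); y=np.array([-x[1],x[0]])
print(c,np.degrees(np.arctan2(x[1],x[0])),np.linalg.norm(T-np.roll(T,-1,0),axis=1))
C=f([(388,38),(441,38),(440,160),(389,160)],.006); d=C.mean(0)-c; print("chip in tray",d@x,d@y,np.linalg.norm(C-np.roll(C,-1,0),axis=1))
p=c-.043*x; print(p); go([p[0],p[1],.0073],np.degrees(np.arctan2(x[1],x[0]))-90)
E
```

```text
[0.43219734 0.21558408] 32.602639495760826 [0.14629571 0.18993086 0.14726872 0.19041272]
chip in tray 0.04036120972897459 -0.0018392393535192298 [0.0334511  0.0758305  0.03447584 0.0758176 ]
[0.39597295 0.19241526]
shift [0.0009 0.003  0.1562] turn z -0.000
```

servo_tool:
  translation:
    - [0.0009,0.003,0.04]
    - [0,0,0.04]
    - [0,0,0.04]
    - [0,0,0.017]
    - [0,0,0.009]
    - [0,0,0.004]
    - [0,0,0]
    - [0,0,0]
  turn:
    - [0,0,0]
    - [0,0,0]
    - [0,0,0]
    - [0,0,0]
    - [0,0,0]
    - [0,0,0]
    - [0,0,0]
    - [0,0,0]

```text
clock: 36.55
tool_pos: [0.4052, 0.1945, 0.0209]
eef_rot: [0.961, 0.275, -0.005, 0.002]
contact_force: [-0.1, 0.8, -0.7]
opening: 0.345
finger_force: 35.4
```

```bash
python3 - <<'E'
from h import *
st(); go([.3960,.1924,.0075])
E
```

```text
t 36.55 pos [0.4052 0.1945 0.0209] yaw -58.1 tz [-0.009 -0.007 -1.   ] q [-0.58  0.92  0.05  2.22 -1.    0.04 -0.57] F [-0.1  0.8 -0.7] op 0.345 ff 35.4
shift [-0.0087 -0.0031  0.0135]
```

servo_tool:
  translation:
    - [0,0,-0.03]
    - [0,0,-0.03]
    - [0,0,-0.02]
    - [0,0,0]
  turn:
    - [0,0,0]
    - [0,0,0]
    - [0,0,0]
    - [0,0,0]

```text
clock: 37.05
tool_pos: [0.4064, 0.1954, 0.1015]
eef_rot: [0.961, 0.275, -0.004, 0.002]
contact_force: [-0.5, 0.5, -0.8]
opening: 0.345
finger_force: 35.4
```

```bash
python3 - <<'E'
from h import *
st(); go([.418,.2564,.03],-57.6,3)
E
```

```text
t 37.05 pos [0.4064 0.1954 0.1015] yaw -58.1 tz [-0.007 -0.006 -1.   ] q [-0.77  0.78  0.37  2.2  -0.91  0.33 -0.64] F [-0.5  0.5 -0.8] op 0.345 ff 35.4
shift [ 0.0428 -0.0457  0.071 ] /3: [ 0.0143 -0.0152  0.0237] turn z -0.008
```

servo_tool:
  translation:
    - [0.0143,-0.0152,0]
    - [0.0143,-0.0152,0.01]
    - [0.0143,-0.0152,0.02]
    - [0,0,0.02]
    - [0,0,0.014]
    - [0,0,0]
    - [0,0,0]
  turn:
    - [0,0.009,0]
    - [0,0,-0.008]
    - [0,0,0]
    - [0,0,0]
    - [0,0,0]
    - [0,0,0]
    - [0,0,0]

```text
clock: 37.92
tool_pos: [0.4177, 0.2563, 0.0357]
eef_rot: [0.96, 0.279, -0.002, 0.001]
contact_force: [-0.2, -0.0, -0.8]
opening: 0.349
finger_force: 35.4
```

```bash
python3 - <<'E'
from h import *
st(); go([.418,.2564,.0175],-57.6)
E
```

```text
t 37.92 pos [0.4177 0.2563 0.0357] yaw -57.6 tz [-0.003 -0.003 -1.   ] q [-0.79  0.91  0.24  2.11 -0.95  0.24 -0.71] F [-0.2 -0.  -0.8] op 0.349 ff 35.4
shift [0.0004 0.0001 0.0182] turn z -0.001
```

servo_tool:
  translation:
    - [0,0,0.01]
    - [0,0,0.009]
    - [0,0,0]
    - [0,0,0]
  turn:
    - [0,0,0]
    - [0,0,0]
    - [0,0,0]
    - [0,0,0]

```text
clock: 38.42
tool_pos: [0.4177, 0.256, 0.0169]
eef_rot: [0.96, 0.278, -0.002, 0.001]
contact_force: [-0.0, -0.6, -0.5]
opening: 0.348
finger_force: 35.4
```

servo_tool:
  translation:
    - [0,0,0]
    - [0,0,0]
    - [0,0,0]
    - [0,0,-0.01]
    - [0,0,-0.04]
    - [0,0,-0.05]
    - [0,0,-0.05]
    - [-0.03,0.02,-0.04]
    - [0,0,0]
  turn:
    - [0,0,0]
    - [0,0,0]
    - [0,0,0]
    - [0,0,0]
    - [0,0,0]
    - [0,0,0]
    - [0,0,0]
    - [0,0,0]
    - [0,0,0]
  grip: 0.46

```text
clock: 39.55
tool_pos: [0.4037, 0.2219, 0.21]
eef_rot: [0.961, 0.277, 0.0, 0.0]
contact_force: [0.8, 0.3, -0.4]
opening: 0.457
finger_force: 0.0
```

```bash
python3 - <<'E'
from h import *
st()
s=snap("wrist"); np.savez("w10.npz",**s); save(s,"w10.png",k=1.25)
P=cloud(s);Z=P[...,2]; c=np.array([.4322,.2156]);t=np.radians(32.5);R=np.array([[np.cos(t),-np.sin(t)],[np.sin(t),np.cos(t)]])
q=(P[...,:2]-c)@R
m=(Z>.0095)&(Z<.03)&(abs(q[...,0])<.088)&(abs(q[...,1])<.066); m[260:]=0
n,l,a,ct=cv2.connectedComponentsWithStats(m.astype(np.uint8))
for i in range(1,n):
    if a[i,4]>150:
        k=l==i; print(a[i],"tray xy",np.median(q[k],0).round(4),"ext",np.percentile(q[k],[1,99],axis=0).round(3).tolist(),"z",np.percentile(Z[k],[5,50,95]).round(4))
E
```

```text
t 39.55 pos [0.4037 0.2219 0.21  ] yaw -57.9 tz [ 0.001 -0.    -1.   ] q [-1.01  0.62  0.67  2.1  -0.66  0.63 -0.9 ] F [ 0.8  0.3 -0.4] op 0.457 ff 0.0
[ 329   71   34   76 2402] tray xy [ 0.0425 -0.0004] ext [[0.007, -0.015], [0.075, 0.015]] z [0.013  0.0143 0.0156]
[ 285  106   32   73 2233] tray xy [0.0113 0.0417] ext [[-0.024, 0.027], [0.045, 0.056]] z [0.013  0.0143 0.0156]
```

View pics/w10.png

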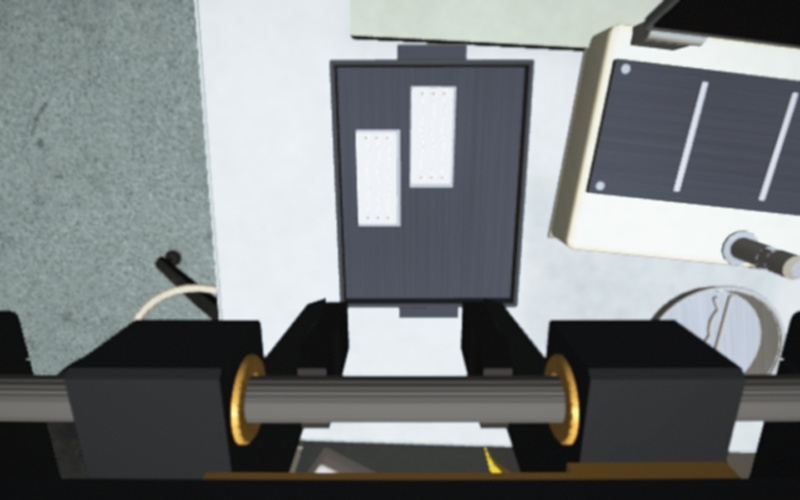

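servo_tool:
  translation:
    - [0,0,-0.04]
    - [0,0,-0.04]
    - [0,0,0]
    - [0,0,0]
    - [0,0,0]
    - [0,0,0]
    - [0,0,0]
    - [0,0,0]
    - [0,0,0]
    - [0,0,0]
  turn:
    - [0,0,0]
    - [0,0,-0.18]
    - [0,0,-0.18]
    - [0,0,-0.18]
    - [0,0,-0.18]
    - [0,0,-0.18]
    - [0,0,-0.18]
    - [0,0,-0.18]
    - [0,0,-0.18]
    - [0,0,-0.033]
  grip: 0.25

```text
clock: 40.85
tool_pos: [0.4034, 0.2244, 0.2863]
eef_rot: [0.524, 0.852, -0.002, -0.001]
contact_force: [0.2, -0.3, 0.4]
opening: 0.252
finger_force: 0.0
```

```bash
python3 - <<'E'
from h import *
st(); go([.6618,.1591,.29],26.5,5)
E
```

```text
t 40.85 pos [0.4034 0.2244 0.2863] yaw 26.8 tz [-0.004 -0.003 -1.   ] q [-0.84  0.43  0.34  1.99 -0.2   0.76  0.09] F [ 0.2 -0.3  0.4] op 0.252 ff 0.0
shift [-0.1748  0.2012 -0.0047] /5: [-0.035   0.0402 -0.0009] turn z 0.005
```

servo_tool:
  translation:
    - [-0.035,0.0402,-0.001]
    - [-0.035,0.0402,-0.001]
    - [-0.035,0.0402,-0.001]
    - [-0.035,0.0402,-0.001]
    - [-0.035,0.0402,-0.001]
    - [0,0,0]
    - [0,0,0]
  turn:
    - [0,0,0]
    - [0,0,0]
    - [0,0,0]
    - [0,0,0]
    - [0,0,0.005]
    - [0,0,0]
    - [0,0,0]

```text
clock: 41.72
tool_pos: [0.661, 0.1588, 0.2904]
eef_rot: [0.527, 0.85, -0.002, -0.002]
contact_force: [-0.6, -0.3, 0.8]
opening: 0.248
finger_force: 0.0
```

```bash
python3 - <<'E'
from h import *
st(); go([.6618,.1591,.1404],26.5)
s=snap("wrist");P=cloud(s);Z=P[...,2];q=(P[...,:2]-pc)@RP
m=(Z>.13)&(Z<.19)&(abs(q[...,1]-.07)<.06)&(q[...,0]<.2); m[250:]=0
if m.any(): print(m.sum(),np.percentile(q[m],[1,50,99],axis=0),np.percentile(Z[m],[1,50,99]))
s=snap("top");P=cloud(s);Z=P[...,2];q=(P[...,:2]-pc)@RP
E
```

```text
t 41.73 pos [0.661  0.1588 0.2904] yaw 26.4 tz [-0.005 -0.002 -1.   ] q [-0.46  0.74  0.32  1.32 -0.24  1.12  0.35] F [-0.6 -0.3  0.8] op 0.248 ff 0.0
shift [-1.0e-04  1.7e-03  1.5e-01] turn z -0.001
4387 [[0.07916053 0.02566449]
 [0.10159051 0.07567003]
 [0.1391285  0.11737736]] [0.13231919 0.16571522 0.17860843]
```

servo_tool:
  translation:
    - [0,0.0017,0.04]
    - [0,0,0.04]
    - [0,0,0.025]
    - [0,0,0.015]
    - [0,0,0.015]
    - [0,0,0.01]
    - [0,0,0.005]
    - [0,0,0]
  turn:
    - [0,0,0]
    - [0,0,0]
    - [0,0,0]
    - [0,0,0]
    - [0,0,0]
    - [0,0,0]
    - [0,0,0]
    - [0,0,0]

```text
clock: 42.82
tool_pos: [0.6633, 0.1584, 0.1416]
eef_rot: [0.527, 0.85, -0.002, -0.0]
contact_force: [-1.1, 0.3, 0.3]
opening: 0.252
finger_force: 0.0
```

servo_tool:
  translation:
    - [0,0,0]
    - [0,0,0]
    - [0,0,0]
    - [0,0,0]
    - [0,0,0]
  turn:
    - [0,0,0]
    - [0,0,0]
    - [0,0,0]
    - [0,0,0]
    - [0,0,0]
  grip: 0
  grip_force: 20

```text
clock: 43.45
tool_pos: [0.6631, 0.1582, 0.1416]
eef_rot: [0.527, 0.85, -0.002, -0.0]
contact_force: [-1.7, -1.3, 1.1]
opening: 0.107
finger_force: 20.0
```

Pinched. Reverse the arc.

servo_tool:
  translation:
    - [0,-0.0082,-0.0059]
    - [0,-0.0087,-0.0051]
    - [0,-0.0092,-0.0042]
    - [0,-0.0096,-0.0033]
    - [0,-0.0098,-0.0024]
    - [0,-0.01,-0.0014]
    - [0,-0.0101,-0.0004]
    - [0,-0.0101,0.0006]
  turn:
    - [0,0,0]
    - [0,0,0]
    - [0,0,0]
    - [0,0,0]
    - [0,0,0]
    - [0,0,0]
    - [0,0,0]
    - [0,0,0]

```text
clock: 44.45
tool_pos: [0.5973, 0.1259, 0.1667]
eef_rot: [0.526, 0.85, 0.001, 0.001]
contact_force: [2.6, 3.3, 6.4]
opening: 0.106
finger_force: 20.0
```

servo_tool:
  translation:
    - [0,-0.01,0.0015]
    - [0,-0.0098,0.0025]
    - [0,-0.0095,0.0035]
    - [0,-0.0091,0.0044]
    - [0,-0.0087,0.0052]
    - [0,-0.0081,0.006]
    - [0,-0.0075,0.0068]
  turn:
    - [0,0,0]
    - [0,0,0]
    - [0,0,0]
    - [0,0,0]
    - [0,0,0]
    - [0,0,0]
    - [0,0,0]

```text
clock: 45.32
tool_pos: [0.538, 0.0967, 0.1346]
eef_rot: [0.526, 0.85, -0.002, -0.001]
contact_force: [-0.2, 1.3, 3.0]
opening: 0.104
finger_force: 20.1
```

```bash
python3 -c "
from h import *; st(); go([.5158,.0872,.1015],26.4)"
```

```text
t 45.33 pos [0.538  0.0967 0.1346] yaw 26.5 tz [-0.004 -0.002 -1.   ] q [-0.39  0.76  0.22  1.91 -0.3   0.52  0.5 ] F [-0.2  1.3  3. ] op 0.104 ff 20.1
shift [ 0.0014 -0.0239  0.0332] turn z 0.001
```

servo_tool:
  translation:
    - [0,-0.0068,0.0075]
    - [0,-0.006,0.0081]
    - [0,-0.0055,0.0087]
    - [0,-0.0046,0.0091]
    - [0,0,0.001]
    - [0,0,0]
    - [0,0,0]
  turn:
    - [0,0,0]
    - [0,0,0]
    - [0,0,0]
    - [0,0,0]
    - [0,0,0]
    - [0,0,0]
    - [0,0,0]

```text
clock: 46.2
tool_pos: [0.517, 0.0863, 0.0992]
eef_rot: [0.526, 0.85, -0.003, -0.002]
contact_force: [-4.3, 0.4, -2.5]
opening: 0.101
finger_force: 20.3
```

```bash
python3 -c "
from h import *; st(); go([.5158,.0872,.1015],26.4)"
```

```text
t 46.2 pos [0.517  0.0863 0.0992] yaw 26.5 tz [-0.006 -0.003 -1.   ] q [-0.36  0.8   0.17  1.99 -0.32  0.39  0.53] F [-4.3  0.4 -2.5] op 0.101 ff 20.3
shift [ 0.0013 -0.0007 -0.0023] turn z 0.001
```

servo_tool:
  translation:
    - [0,0,0]
    - [0,0,0]
    - [0,0,0]
    - [0,0,-0.02]
    - [0,0,-0.05]
    - [0,0,-0.05]
    - [0,0,-0.04]
    - [0,-0.04,-0.01]
    - [0,-0.05,0]
    - [0,0,0]
  turn:
    - [0,0,0]
    - [0,0,0]
    - [0,0,0]
    - [0,0,0]
    - [0,0,0]
    - [0,0,0]
    - [0,0,0]
    - [0,0,0]
    - [0,0,0]
    - [0,0,0]
  grip: 0.3

```text
clock: 47.45
tool_pos: [0.435, 0.0448, 0.2706]
eef_rot: [0.528, 0.849, -0.003, -0.002]
contact_force: [1.0, 0.6, 0.8]
opening: 0.303
finger_force: 0.0
```

```bash
cat > chk.py <<'E'
from h import *
st()
for n in("wrist","top"):
    s=snap(n);P=cloud(s);Z=P[...,2];q=(P[...,:2]-pc)@RP
    W=lambda m:m.sum()>30
    if n=="wrist": Z=Z.copy(); Z[255:]=np.nan
    m=(abs(q[...,0]+.03)<.02)&(abs(q[...,1]-.07)<.035)&(Z>.1)&(Z<.14)
    if W(m): print(n,"bar",np.median(q[m],0).round(4),np.median(Z[m]).round(4))
    # lid plane fit
    m=(q[...,0]>-.045)&(q[...,0]<.035)&(q[...,1]<.11)&(q[...,1]>-.1)&(Z>.07)&(Z<.095)
    if W(m):
        A=np.c_[q[m],np.ones(m.sum())]; w,_,_,_=np.linalg.lstsq(A,Z[m],rcond=None); print(n,"lid",m.sum(),"slope",w[:2].round(4),"med",np.median(Z[m]).round(4))
    d=np.hypot(P[...,0]-.4697,P[...,1]+.0777)
    m=(d<.1)&(Z>.012)&(Z<.024)
    if W(m):
        m=comp(m);print(n,"dish",cv2.minEnclosingCircle(P[m][:,:2].astype(np.float32)))
E
python3 chk.py; python3 - <<'E'
from h import *
s=dict(np.load("top1.npz"));P=cloud(s);Z=P[...,2];q=(P[...,:2]-pc)@RP
m=(q[...,0]>-.045)&(q[...,0]<.035)&(q[...,1]<.11)&(q[...,1]>-.1)&(Z>.07)&(Z<.095)
A=np.c_[q[m],np.ones(m.sum())]; w=np.linalg.lstsq(A,Z[m],rcond=None)[0]; print("orig lid",w,np.median(Z[m]))
E
```

```text
t 47.45 pos [0.435  0.0448 0.2706] yaw 26.3 tz [-0.005 -0.003 -1.   ] q [-0.43  0.42  0.33  2.07 -0.21  0.69  0.49] F [1.  0.6 0.8] op 0.303 ff 0.0
wrist bar [-0.0291  0.0715] 0.1216
wrist lid 8285 slope [-0.0037  0.0088] med 0.0814
wrist dish ((0.4454745650291443, -0.062181830406188965), 0.061022642999887466)
top lid 1501 slope [0.0053 0.0019] med 0.0793
top dish ((0.4445594251155853, -0.061776284128427505), 0.061134837567806244)
orig lid [ 0.00745817 -0.00073916  0.07841174] 0.07831632681941085
```

```bash
cat > clip.py <<'E'
from h import *
def clip(s,c):
    g=cv2.cvtColor(s["img"],cv2.COLOR_RGB2GRAY).astype(np.float32)
    # rectify floor patch, 1 px = 0.5 mm at z=.008
    N=120; a=(np.arange(-N,N)+.5)*.0005
    X=np.stack(np.meshgrid(c[0]+a,c[1]+a,indexing="ij")+[np.full((2*N,2*N),.008)],-1)
    C=X@np.array(s["R"]).T+s["t"]; x=C[...,:2]/C[...,2:]; x=x*(1+s["k1"]*(x**2).sum(-1,keepdims=True))
    uv=(x*s["mtx"][0,0]+s["mtx"][:2,2]).astype(np.float32)
    p=cv2.remap(g,uv[...,0],uv[...,1],cv2.INTER_LINEAR)
    e=cv2.morphologyEx(p,cv2.MORPH_BLACKHAT,np.ones((13,13)))
    i,j=np.indices(p.shape); r_=np.hypot(i-N,j-N)*.5
    m=comp(cv2.morphologyEx(((e>np.percentile(e[r_<44],88))&(r_<46)).astype(np.uint8),cv2.MORPH_CLOSE,np.ones((15,15))))
    k=np.argwhere(m).astype(np.float32); rc=cv2.minAreaRect(k); 
    print("area mm2",m.sum()/4,"centre rel dish mm",((np.array(rc[0])-N)/2).round(1),"size",(np.array(rc[1])/2).round(1),"thr",np.percentile(e[r_<44],[50,88,98]))
clip(dict(np.load("w6.npz")),(.4697,-.0777))
s=snap("wrist"); clip(s,(.445,-.062))
P=cloud(s);Z=P[...,2];d=np.hypot(P[...,0]-.445,P[...,1]+.062); m=(d<.048); m[255:]=0
print("dish z",m.sum(),np.nanpercentile(Z[m],[1,25,50,75,95]).round(4))
for n in(s,snap("top")):
    P=cloud(n);Z=P[...,2]; q=P[...,:2]-[.4322,.2156]; t=np.radians(32.5); q=q@np.array([[np.cos(t),-np.sin(t)],[np.sin(t),np.cos(t)]])
    m=(Z>.0095)&(Z<.03)&(abs(q[...,0])<.088)&(abs(q[...,1])<.066); m[250 if n is s else 400:]=0
    k,l,a,ct=cv2.connectedComponentsWithStats(m.astype(np.uint8))
    for i in range(1,k):
        if a[i,4]>150: print("chip",a[i,4],np.median(q[l==i],0).round(4),np.median(Z[l==i]).round(4))
E
python3 clip.py
```

```text
Traceback (most recent call last):
  File "clip.py", line 15, in <module>
    clip(dict(np.load("w6.npz")),(.4697,-.0777))
    ~~~~^^^^^^^^^^^^^^^^^^^^^^^^^^^^^^^^^^^^^^^^
  File "clip.py", line 6, in clip
    X=np.stack(np.meshgrid(c[0]+a,c[1]+a,indexing="ij")+[np.full((2*N,2*N),.008)],-1)
               ~~~~~~~~~~~~~~~~~~~~~~~~~~~~~~~~~~~~~~~~^~~~~~~~~~~~~~~~~~~~~~~~~~
TypeError: can only concatenate tuple (not "list") to tuple
```

```bash
sed -i 's/np.stack(np.meshgrid(c\[0\]+a,c\[1\]+a,indexing="ij")+/np.stack([*np.meshgrid(c[0]+a,c[1]+a,indexing="ij")]+/' clip.py; python3 clip.py; sed -i '/isolator/d' chk.py
```

```text
area mm2 1323.75 centre rel dish mm [2.3 1.2] size [75.3 62.1] thr [ 0.90820312 10.1875     41.05257813]
area mm2 988.25 centre rel dish mm [ 4.4 -0.8] size [83.8 27.5] thr [ 0.78710938  3.53535156 25.30855469]
dish z 2796 [0.0024 0.0037 0.0043 0.005  0.0089]
chip 1854 [ 0.0394 -0.0028] 0.0143
chip 183 [0.0378 0.0007] 0.0129
chip 202 [0.0066 0.0427] 0.0128
```

```bash
python3 - <<'E'
from h import *
s=snap("top");P=cloud(s);Z=P[...,2]
d=np.hypot(P[...,0]-.6153,P[...,1]+.1649); m=(d<.06)&(Z>.076)&(Z<.1); c=P[m][:,:2].mean(0)-[.6153,-.1649]
print("bar dir deg",np.degrees(np.arctan2(c[1],c[0])),"want -146.8",np.hypot(*c),m.sum())
E
```

```text
bar dir deg -157.72283209394791 want -146.8 0.017162105506214664 111
```

servo_tool:
  translation:
    - [0,0,0]
    - [0,0,0]
    - [0,0,0]
    - [0,0,0]
    - [0,0,0]
    - [0,0,0]
    - [0,0,0]
    - [0,0,0]
    - [0,0,0]
    - [0,0,0]
  turn:
    - [0,0,0.16]
    - [0,0,0.16]
    - [0,0,0.16]
    - [0,0,0.16]
    - [0,0,0.16]
    - [0,0,0.16]
    - [0,0,0.16]
    - [0,0,0.16]
    - [0,0,0.16]
    - [0,0,0]

```text
clock: 48.95
tool_pos: [0.4394, 0.0471, 0.2699]
eef_rot: [0.956, 0.293, -0.002, 0.001]
contact_force: [-0.4, 0.4, -0.1]
opening: 0.3
finger_force: 0.0
```

servo_tool:
  translation:
    - [0,0.04,0]
    - [0,0.04,0]
    - [0,0.04,0]
    - [0,0.04,0]
    - [0,0.03,0]
    - [0,0,0]
    - [0,0,0]
  turn:
    - [0,0,0]
    - [0,0,0]
    - [0,0,0]
    - [0,0,0]
    - [0,0,0]
    - [0,0,0]
    - [0,0,0]

```text
clock: 49.82
tool_pos: [0.5443, -0.1098, 0.2699]
eef_rot: [0.956, 0.293, -0.002, 0.0]
contact_force: [0.7, -0.3, 0.4]
opening: 0.299
finger_force: 0.0
```

```bash
python3 - <<'E'
from h import *
st()
def chk(s):
    P=cloud(s);Z=P[...,2].copy();Z[255:]=np.nan
    d=np.hypot(P[...,0]-.6153,P[...,1]+.1649); m=comp((d<.06)&(Z>.083)&(Z<.1)); a=cv2.minAreaRect(P[m][:,:2].astype(np.float32))
    b=cv2.boxPoints(a); e=P[m][:,:2]; far=e[np.argmax(np.linalg.norm(e-[.6153,-.1649],axis=1))]
    print("bar",m.sum(),np.round(a[0],4),np.round(a[1],4),a[2],"far dir",np.degrees(np.arctan2(far[1]+.1649,far[0]-.6153)))
    t=comp((abs(P[...,0]-.5633)<.025)&(abs(P[...,1]+.1987)<.025)&(Z>.060)&(Z<.07)); print("tab",t.sum(),np.median(P[t],0))
chk(dict(np.load("w2.npz"))); s=snap("wrist"); chk(s)
E
python3 clip.py | sed -n 2p
```

```text
t 49.83 pos [ 0.5443 -0.1098  0.2699] yaw -55.9 tz [-0.004 -0.001 -1.   ] q [-0.29  0.65  0.71  1.76 -0.52  0.92 -0.33] F [ 0.7 -0.3  0.4] op 0.299 ff 0.0
bar 923 [ 0.6014 -0.1738] [0.0639 0.0119] 32.988182067871094 far dir -144.5679833976043
tab 466 [ 0.56251421 -0.20039645  0.0654168 ]
bar 946 [ 0.6017 -0.1735] [0.0631 0.0126] 33.84123229980469 far dir -151.0359051157386
tab 468 [ 0.56271957 -0.19714296  0.06538209]
area mm2 1408.5 centre rel dish mm [ 7.3 -4.2] size [81.4 29.1] thr [ 1.0703125   7.15039062 19.796875  ]
```

```bash
python3 -c "
from h import *; print(r.finish_job())"
```

```text
the job is handed in; nothing more can be done
None
```

I handed the job in at about 50 s, and the final camera measurements agree with every end condition; the hand-in returned no verdict, so I don't know how it was judged. The isolator is off with its holes in line, the R-clip is in the dish (which got knocked about 3 cm mid-run, clip still inside), both chips lie flat side by side in the tray, and the lid is closed.

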